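# Make up two line-check kits in their foam trays

### The job

Make up the two check kits. Into the green tray go the amber bottle with the black cap, the jar with the green lid and the larger, steel weight; into the yellow tray go the jar with the yellow lid and the smaller, brass weight (its blue-capped bottle is already in). Stand each thing upright and fully down in the foam pocket cut for it - bottle in the widest, jar in the next, weight in the smallest - setting it down gently rather than dropping it, knock nothing over, and leave the blue-capped bottle and the white-lidded and blue-lidded jars where they are.

Things in the scene. Friction and masses are not known exactly. Their poses are not given: they have to be found in the camera images.
- green_tray: Green tray, fixed, 240 (y) x 102 (x) mm, rim 37 mm high. Black foam, top at 30 mm, with three round pockets in a row at x = 0, each 18 mm deep to a green floor at 12 mm, mouth chamfered 3 mm: bottle 73 mm wide at y = +70.5 mm, jar 67 mm at -24.5 mm, weight 41 mm at -86.5 mm. All empty. Origin: centre of its underside; z up; yaw under 0.35 rad.
- yellow_tray: Yellow tray, fixed, 240 (y) x 102 (x) mm, rim 37 mm high. Black foam, top at 30 mm, with three round pockets in a row at x = 0, each 18 mm deep to a yellow floor at 12 mm, mouth chamfered 3 mm: bottle 73 mm wide at y = +70.5 mm, jar 67 mm at -24.5 mm, weight 35 mm at -86.5 mm. Holds the blue-capped bottle. Origin: centre of its underside; z up; yaw under 0.35 rad.
- amber_bottle: Amber-brown reagent bottle with a black screw cap (fixed on), 143 mm tall: body 61 mm across with a sloping shoulder up to 126 mm, then the cap, 41 mm across and 17 mm high, good to grip; about 0.3 kg. Origin: centre of its underside; z up.
- green_jar: Round sample jar with a green screw lid (fixed on) and brown contents, 64 mm tall; lid 55 mm across and 14 mm high at the top, body 52 mm across; about 90 g. Origin: centre of its underside; z up along the jar; its turn about z does not matter.
- steel_weight: Larger knobbed check weight of bright steel: cylinder 29 mm across and 33 mm high, above it a neck and a knob 17 mm across, 45 mm tall in all; about 200 g. Origin: centre of its underside; z up.
- yellow_jar: Round sample jar with a yellow screw lid (fixed on) and cream contents, 68 mm tall; lid 53 mm across and 14 mm high at the top, body 50 mm across; about 90 g. Origin: centre of its underside; z up along the jar; its turn about z does not matter.
- brass_weight: Smaller knobbed check weight of yellow brass: 34 mm tall, 23 mm across; to grip it counts as a plain 23 mm cylinder over its whole height (knob included); about 100 g. Origin: centre of its underside; z up.
- blue_cap_bottle: Clear bottle with pale contents and a blue screw cap, standing ready in the widest pocket of the yellow tray and to stay there: 57 mm across, 128 mm tall, so its cap is about 140 mm above the worktop. Origin: centre of its underside; z up.
- white_jar: Round sample jar with a white screw lid (fixed on) and light tan contents, 60 mm tall; lid 53 mm across and 14 mm high at the top, body 50 mm across; about 90 g; not part of either kit, stays where it is. Origin: centre of its underside; z up along the jar; its turn about z does not matter.
- blue_jar: Round sample jar with a blue screw lid (fixed on) and light tan contents, 64 mm tall; lid 55 mm across and 14 mm high at the top, body 52 mm across; about 90 g; not part of either kit, stays where it is. Origin: centre of its underside; z up along the jar; its turn about z does not matter.
Things that resemble listed ones, but are neither listed nor needed, are in the scene too. Several things have the shape of the yellow_jar; the one meant has the colours described above.

How it is judged:
By the outcome, as a careful person would: the job done as asked, in the order asked, and still so for the second after the job is handed in, with the robot touching nothing.
It also fails if it takes over 128 s, if anything falls off the work surface, if the arm or the gripper's body presses on something with over 40 N, if the wrist force passes 120 N, or if a joint passes its speed limit or range.

### The arm

A 6-joint arm with a two-finger parallel gripper is mounted at the origin on a cart in front of the work surface, level with it; the furniture and walls round the work are solid. World frame = base frame: x ahead of the robot, y to its left, z up, the work surface at z = 0. Lengths are in mm, angles in degrees, forces in N, time in s.
With the tool pointing down it reaches from about 300 to 750 mm from the base axis. Payload 8.5 kg.
Tool frame: the origin (TCP) lies at the very end of the fingers, on their centre line; the grasp point (between the pads) lies 19 mm behind it; z points along the fingers, y is the line along which they close (so a half turn about z gives the same grasp; the last joint's range is limited). The gripper opens to 88 mm and grips with 3 to 60 N. Pads are 18 mm wide; open, the fingers measure 123 mm over their backs; the gripper's body (75 mm by 187 mm) begins 45 mm behind the grasp point.
Start: joints at [-88.539, 21.807, 74.336, -0, 83.858, -12.336], TCP at [131.159, -534.114, 238.748] pointing down, gripper open.
Joint ranges: [-178.18, 178.18], [-50.72, 133.34], [12.68, 142.11], [-81.47, 261.47], [9.98, 163.14], [-165.26, 165.26]. Speed limits (degrees/s): [136.94, 136.94, 180, 180, 180, 180].

### API

Orientations are given as a 3x3 rotation matrix whose columns are the frame's x, y, z axes.
In Python, from station import read_state, cams, arm gives the robot as it stands.
- The arm moves only by the shell command python3 -m inch 'ROWS' [FORCE]. ROWS is JSON, a list that holds one entry, the list of rows, each a list of 7 numbers: the shift along the tool's x, y, z in m, then the turn, a rotation vector about the tool's x, y, z in rad, then the opening, from 0 (shut) to 1 (fully open). In form: [[[dx, dy, dz, wx, wy, wz, grip], ...]]. A call has 1 to 5 rows; each row shifts and turns the commanded pose from where the row before left it, along the tool's axes as they then stand; what a row does not reach is not made up. A row lasts 1/10 s, in which the tool goes at most 50 mm and 8.59 degrees, less where a joint would pass 70% of its speed; a pose out of reach is approached as far as the arm can. A call with a gripper value outside its range is refused whole. The fingers move at their own pace and stop on an object; FORCE is the grip in N (left out, the last holds). Time passes only in rows, so rows that do not move let the fingers close. It gives the time, the measured TCP pose, the force, the opening and the grip force at its end, in the units of the state.
- read_state(): the state, without advancing time (a new reading comes with each control period).
- cams.snapshot(name): name is "scene" or "top"; returns the picture (420x560x3 uint8, red, green, blue); there is no depth.
- cams.camera_model(name): a dict with "camera_matrix" (3x3 intrinsics, pixels), "world_from_camera" (4x4, takes a point from camera to world coordinates). Camera axes: x right, y down, z forward; pixel columns grow to the right and rows downward; lengths in mm; the calibration is good to about 2 mm. A picture is of the moment at which its call begins. camera_model takes no time and is no camera call.
- arm.hand_in(): hands the job in; it is judged then, once.
Trained networks look in the newest picture that a camera, given by its name, has taken for a name from the list of things; names that differ only in an ending like _2 or _b are one class to them, and where a whole thing is asked for, a point or a joint stands for the part that bears it (a point fixed in the world has none). Each returns a list of dicts, best first, with "score" (0 to 1); they miss things now and then, are a little off and sometimes report something else, mostly with a low value. They report only what shows in the picture. A call takes as long as a camera call. They do not tell look-alikes from the thing itself.
- cams.find_in(name, camera): "box" ([left, top, width, height] in pixels, round what is visible of it).
- cams.pinpoint(name, camera): "point" ([column, row] in pixels: a listed point, or the origin of a listed thing).
The state is a dict: "t": time; "qpos": joint angles; "qvel": joint speeds; "tau": joint torques, N m; "tool_pos": TCP position; "tcp_rot": TCP orientation; "ft_force": force on the tool from outside, world axes, zero at the start; "moment": the same for the moment, N m; "width": finger opening in mm; "gripper_force": force on a finger pad.
Only numpy, scipy, OpenCV 4.12 (cv2) and the standard library are available. Lean on these libraries where they do the work, as an engineer would, in place of code of your own. Each camera call takes 0.05 s, during which the arm holds its last target. There are 200 camera calls.

## Working session

There is one attempt and no reset: what is moved stays moved. The work goes in short steps, Python scripts to look and compute and a shell command to move; the robot and the scene stay as the last step left them, time stands still between calls to the robot, and variables do not carry over. Pictures are saved under pics/ and viewed, at most 18 in all, crops included, and the job is handed in when it is done.

```bash
ls; mkdir -p pics
python3 - <<'E'
from station import read_state,cams,arm
import cv2,numpy as np
for n in("scene","top"):
    im=cams.snapshot(n); cv2.imwrite(f"pics/{n}0.png",cv2.resize(im[:,:,::-1],(784,588)))
    m=cams.camera_model(n); print(n,np.round(m["camera_matrix"],1).tolist(),np.round(m["world_from_camera"],3).tolist())
    for k in "green_tray yellow_tray amber_bottle green_jar steel_weight yellow_jar brass_weight blue_cap_bottle white_jar blue_jar".split():
        print(k,[(np.round(d["point"]).tolist(),round(d["score"],2)) for d in cams.pinpoint(k,n)][:6])
s=read_state();print(s)
E
```

```text
pics
scene [[415.8, 0.0, 277.2], [0.0, 415.8, 211.1], [0.0, 0.0, 1.0]] [[-0.474, -0.618, 0.627, -203.336], [-0.88, 0.331, -0.34, 349.165], [0.003, -0.713, -0.701, 880.969], [0.0, 0.0, 0.0, 1.0]]
green_tray [([272.0, 232.0], 0.84)]
yellow_tray [([166.0, 283.0], 0.82)]
amber_bottle [([289.0, 185.0], 0.65)]
green_jar []
steel_weight []
yellow_jar [([428.0, 190.0], 0.72)]
brass_weight [([321.0, 203.0], 0.44)]
blue_cap_bottle [([137.0, 283.0], 0.66)]
white_jar [([401.0, 202.0], 0.54)]
blue_jar [([353.0, 189.0], 0.53)]
top [[412.4, 0.0, 278.2], [0.0, 412.4, 214.2], [0.0, 0.0, 1.0]] [[-0.033, -0.977, 0.209, 312.407], [-0.999, 0.031, -0.012, -59.048], [0.005, -0.21, -0.978, 1240.29], [0.0, 0.0, 0.0, 1.0]]
green_tray [([265.0, 234.0], 0.94), ([395.0, 252.0], 0.62)]
yellow_tray [([157.0, 244.0], 0.74), ([135.0, 235.0], 0.51)]
amber_bottle [([310.0, 186.0], 0.81)]
green_jar [([360.0, 250.0], 0.8), ([329.0, 225.0], 0.59)]
steel_weight [([396.0, 220.0], 0.66)]
yellow_jar [([329.0, 254.0], 0.83), ([433.0, 250.0], 0.65), ([423.0, 210.0], 0.6)]
brass_weight [([329.0, 223.0], 0.63)]
blue_cap_bottle [
[... 182 characters left out ...]
6e-04,
        8.38593039e+01, -1.23363345e+01]), 'qvel': array([ 0.00836964, -0.02437201, -0.01693219,  0.01275275,  0.06321263,
        0.00168588]), 'tau': array([-3.42032072e-03, -4.37807822e+01, -2.24728185e+01,  7.12385424e-02,
        3.13923438e-02, -5.15159030e-06]), 'tool_pos': array([ 131.1690763 , -534.11044813,  238.76042442]), 'tcp_rot': array([[ 9.71140055e-01,  2.38509943e-01, -1.13563074e-05],
       [ 2.38509943e-01, -9.71140055e-01, -2.37430123e-07],
       [-1.10851945e-05, -2.47801433e-06, -1.00000000e+00]]), 'ft_force': array([-0.44614369,  0.61642828, -0.0752634 ]), 'moment': array([0.03717227, 0.02261296, 0.00802891]), 'gripper_force': 0.0, 'width': 88.49105969110262}
```

View pics/scene0.png

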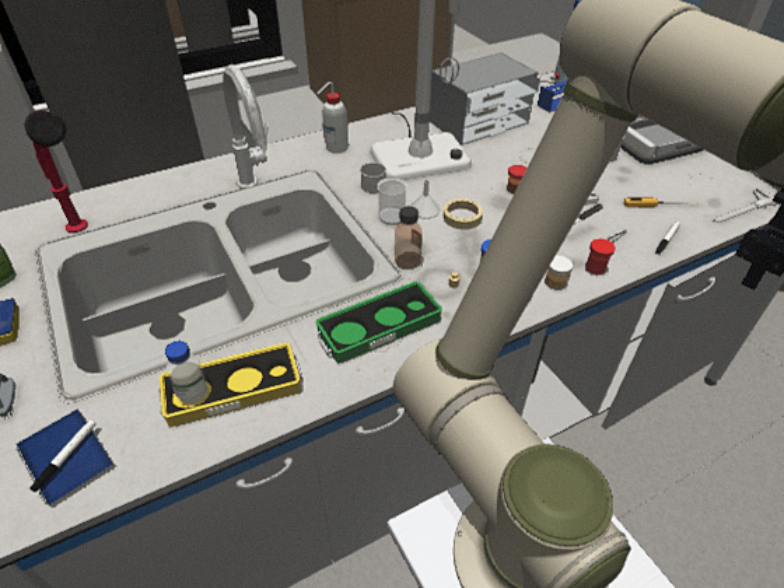

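View pics/top0.png

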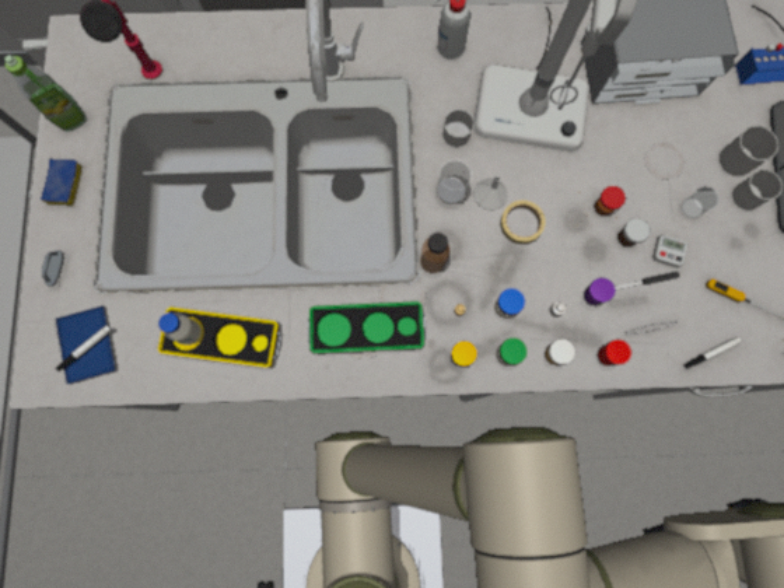

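Both views show amber bottle top (435,252), brass weight (460,309), yellow jar (464,353), green jar (513,351) and steel weight (559,309) in the enlarged top picture. In the scene picture the arm hides several of them. I'll measure in the top view first.

```bash
cat > h.py <<'E'
from station import read_state,cams,arm
import cv2,numpy as np
def ray(n,p):
    m=cams.camera_model(n);K=np.array(m["camera_matrix"]);T=np.array(m["world_from_camera"])
    return T[:3,3],T[:3,:3]@np.linalg.solve(K,[p[0],p[1],1])
def at(n,p,z):
    o,d=ray(n,p);return (o+d*(z-o[2])/d[2])
def proj(n,P):
    m=cams.camera_model(n);T=np.linalg.inv(np.array(m["world_from_camera"]))
    q=np.array(m["camera_matrix"])@(T[:3,:3]@np.array(P,float)+T[:3,3]);return q[:2]/q[2]
def two(a,b):
    (o1,d1),(o2,d2)=ray("top",a),ray("scene",b)
    d1=d1/np.linalg.norm(d1);d2=d2/np.linalg.norm(d2)
    s=np.linalg.lstsq(np.c_[d1,-d2],o2-o1,rcond=None)[0]
    A,B=o1+s[0]*d1,o2+s[1]*d2;return (A+B)/2,np.linalg.norm(A-B)
HSV={"yellow":(20,35),"green":(50,80),"blue":(100,118),"red":(0,6),"purple":(125,150)}
def blobs(im,c,amin=15):
    hsv=cv2.cvtColor(im,cv2.COLOR_RGB2HSV);lo,hi=HSV[c]
    m=cv2.inRange(hsv,(lo,130,60),(hi,255,255))
    n,_,st,ce=cv2.connectedComponentsWithStats(m)
    return m,[(np.round(ce[i],1).tolist(),st[i].tolist()) for i in range(1,n) if st[i][4]>=amin]
E
python3 - <<'E'
from h import *
im=cams.snapshot("top");np.save("top0.npy",im)
for c in("yellow","green","blue"):
    print(c)
    for b in blobs(im,c)[1]: print(b, "z65/12",np.round(at("top",b[0],65)[:2]),np.round(at("top",b[0],12)[:2]))
cr=im[140:290,250:450][:,:,::-1];cv2.imwrite("pics/c1.png",cv2.resize(cr,(800,600),interpolation=cv2.INTER_CUBIC))
E
```

```text
yellow
([39.8, 76.8], [31, 71, 17, 11, 82]) z65/12 [1027.  658.] [1060.  690.]
([53.1, 132.1], [48, 118, 10, 28, 74]) z65/12 [841. 601.] [865. 631.]
([518.8, 207.7], [505, 200, 27, 15, 162]) z65/12 [ 561. -779.] [ 572. -812.]
([159.6, 242.0], [113, 219, 86, 43, 963]) z65/12 [493. 270.] [502. 284.]
([164.9, 242.0], [154, 231, 23, 23, 432]) z65/12 [493. 254.] [501. 269.]
([331.0, 252.3], [322, 244, 19, 18, 260]) z65/12 [ 448. -221.] [ 454. -228.]
green
([262.5, 234.8], [221, 216, 82, 36, 515]) z65/12 [505. -26.] [513. -25.]
([238.1, 235.1], [226, 223, 25, 25, 480]) z65/12 [506.  44.] [515.  49.]
([269.7, 233.6], [259, 223, 23, 23, 410]) z65/12 [508. -47.] [516. -46.]
([290.4, 232.6], [284, 226, 14, 14, 162]) z65/12 [ 509. -107.] [ 517. -109.]
([366.1, 250.6], [357, 242, 19, 18, 261]) z65/12 [ 449. -321.] [ 456. -333.]
blue
([544.8, 48.5], [527, 35, 33, 25, 512]) z65/12 [1079. -944.] [1113. -984.]
([47.5, 122.7], [40, 115, 14, 19, 155]) z65/12 [872. 621.] [897. 652.]
([38.4, 139.5], [30, 135, 19, 8, 80]) z65/12 [818. 644.] [841. 675.]
([364.8, 215.2], [356, 206, 18, 19, 259]) z65/12 [ 553. -326.] [ 564. -338.]
([56.1, 234.5], [41, 220, 34, 37, 671]) z65/12 [525. 567.] [534. 596.]
([120.6, 230.1], [114, 223, 14, 14, 144]) z65/12 [532. 383.] [542. 403.]
([65.3, 258.6], [47, 240, 34, 33, 594]) z65/12 [454. 536.] [461. 563.]
```

View pics/c1.png

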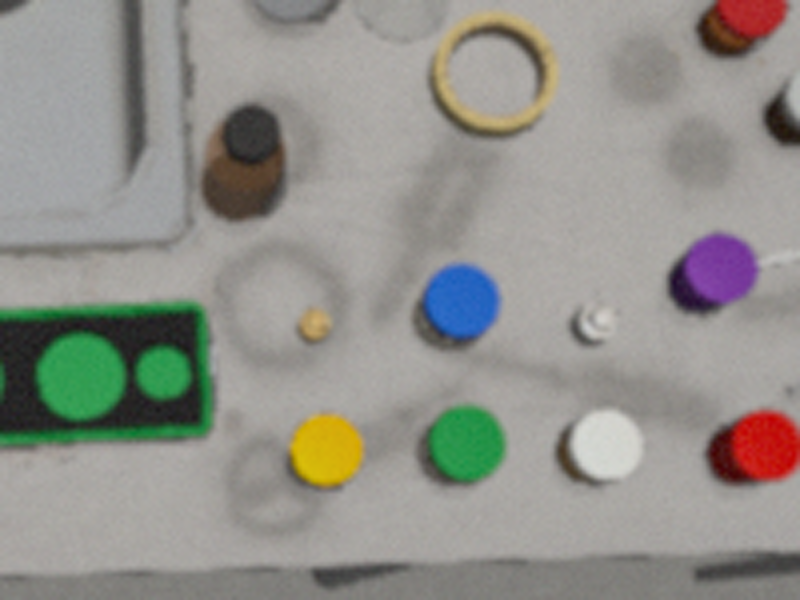

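Crop (scale 4, offset 250,140): amber cap (252,133), brass weight (314,324), steel weight (597,320), yellow lid (327,450), green lid (466,443), white lid (606,445), blue lid (461,302). I'll turn the tool 90° so that its axes line up with the world, then look again.

```bash
python3 -m inch '[[[0,0,0,0,0,-0.1,1],[0,0,0,0,0,-0.14,1],[0,0,0,0,0,-0.14,1],[0,0,0,0,0,-0.14,1],[0,0,0,0,0,-0.14,1]]]' && python3 -m inch '[[[0,0,0,0,0,-0.14,1],[0,0,0,0,0,-0.14,1],[0,0,0,0,0,-0.14,1],[0,0,0,0,0,-0.14,1],[0,0,0,0,0,-0.11,1]]]' && python3 -m inch '[[[0.02,0.02,0,0,0,0,1],[0.03,0.035,0,0,0,0,1],[0.03,0.035,0,0,0,0,1],[0.03,0.035,0,0,0,0,1],[0.03,0.035,0,0,0,0,1]]]' && python3 -m inch '[[[0.03,0.035,0,0,0,0,1],[0.03,0.035,0,0,0,0,1],[0.03,0.035,0,0,0,0,1],[0.03,0.035,0,0,0,0,1],[0.03,0.035,0,0,0,0,1]]]'
python3 - <<'E'
from h import *
im=cams.snapshot("scene");np.save("sc1.npy",im)
cv2.imwrite("pics/s1.png",cv2.resize(im[100:340,100:420][:,:,::-1],(800,600),interpolation=cv2.INTER_CUBIC))
for k,p,z in [("amber",(313,173.2),143),("brass",(328.5,221),30),("steel",(399.2,220),43),("yj",(331,252.3),68),("gj",(366.1,250.6),64),("wj",(401.5,251.2),60),("bj",(364.8,215.2),64)]:
    P=at("top",p,z);print(k,np.round(P),"scene px",np.round(proj("scene",P),1))
E
```

```text
t: 1.65
tool_pos: [131.2, -534.1, 238.8]
tcp_rot: [[0.616, 0.787, 0.0], [0.787, -0.616, -0.0], [-0.0, 0.0, -1.0]]
ft_force: [-0.2, -1.0, -0.5]
width: 88.3
gripper_force: 0.0
t: 2.15
tool_pos: [131.2, -534.1, 238.7]
tcp_rot: [[-0.005, 1.0, 0.0], [1.0, 0.005, 0.0], [0.0, 0.0, -1.0]]
ft_force: [-0.5, -0.5, 0.2]
width: 88.4
gripper_force: 0.0
t: 2.65
tool_pos: [292.2, -392.8, 238.9]
tcp_rot: [[0.0, 1.0, 0.0], [1.0, -0.0, -0.0], [-0.0, 0.0, -1.0]]
ft_force: [0.6, -1.6, -0.2]
width: 88.1
gripper_force: 0.0
t: 3.15
tool_pos: [467.4, -242.6, 238.9]
tcp_rot: [[-0.0, 1.0, 0.0], [1.0, 0.0, -0.0], [-0.0, 0.0, -1.0]]
ft_force: [-0.4, 0.0, 0.6]
width: 88.5
gripper_force: 0.0
amber [ 661. -173.  143.] scene px [293.2 150.2]
brass [ 546. -223.   30.] scene px [325.5 195.8]
steel [ 540. -432.   43.] scene px [382.  173.1]
yj [ 447. -220.   68.] scene px [344.7 207.1]
gj [ 450. -322.   64.] scene px [372.9 196.2]
wj [ 445. -424.   60.] scene px [401.1 187.2]
bj [ 553. -326.   64.] scene px [353.1 175.6]
```

View pics/s1.png

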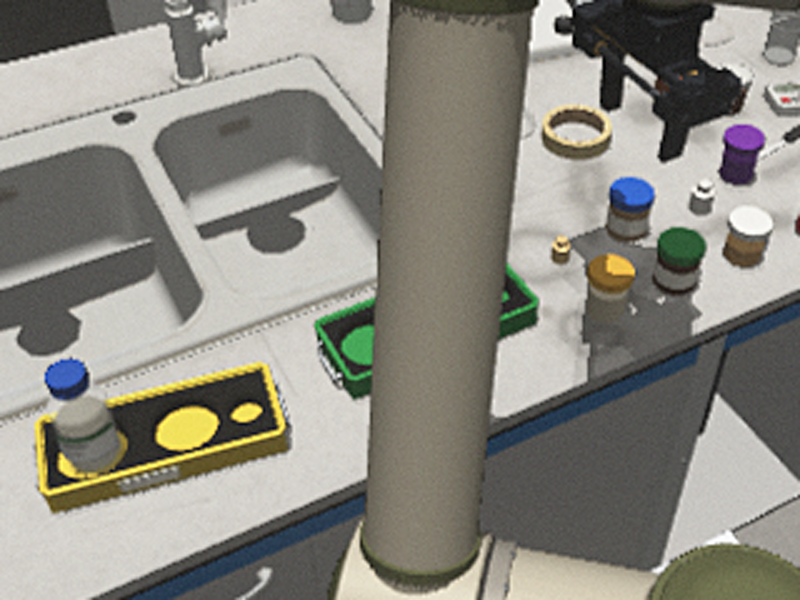

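Scene crop (scale 2.5, offset 100,100): yellow lid (611,266), green lid (681,243), blue (631,188), brass (561,240), steel knob (704,186). These agree within about 1 px with the projected top-view positions. Next: triangulation check and the trays.

Run:
```python
from h import *
for k,a,b in [("yj",(331,252.3),(344.4,206.6)),("gj",(366.1,250.6),(372.4,197)),("brass",(328.5,221),(324.4,195.5)),("steel",(399.2,220),(381.6,173.8)),("amber",(313,173.2),(292,151.5))]:
    P,e=two(a,b);print(k,np.round(P,1),round(e,1))
im=np.load("top0.npy");s=np.load("sc1.npy")
for c,ps in(("green",[(238.1,235.1),(269.7,233.6),(290.4,232.6)]),("yellow",[None,(164.9,242.0),None])):
    m,b=blobs(im,c)
    for p in b:
        if 110<p[0][0]<300 and p[0][1]>215: print(c,p,np.round(at("top",p[0],19.5)[:2],1))
    big=max((p for p in b if 110<p[1][0]<300 and p[1][1]>200),key=lambda p:p[1][2])[1]
    mm=np.zeros_like(m);x,y,w,h=big[:4];mm[y:y+h,x:x+w]=m[y:y+h,x:x+w]
    pts=np.argwhere(mm)[:,::-1].astype(np.float32)
    W=np.array([at("top",q,37)[:2] for q in pts],np.float32);print(c,"rect",cv2.minAreaRect(W))
for q in blobs(s,"yellow")[1]+blobs(s,"green")[1]: print(q,np.round(at("scene",q[0],19.5)[:2],1))
```

```text
yj [ 447.5 -219.5   70. ] 1.0
gj [ 450.4 -322.    59.8] 1.2
brass [ 546.7 -222.    31.1] 3.3
steel [ 540.8 -432.4   38.9] 1.2
amber [ 663.9 -172.5  136.1] 3.0
green ([262.5, 234.8], [221, 216, 82, 36, 515]) [512.2 -24.7]
green ([238.1, 235.1], [226, 223, 25, 25, 480]) [513.6  48.3]
green ([269.7, 233.6], [259, 223, 23, 23, 410]) [515.1 -46.4]
green ([290.4, 232.6], [284, 226, 14, 14, 162]) [ 516.2 -108.5]
green rect ((513.6897583007812, -22.2879638671875), (97.81974792480469, 237.92547607421875), 1.0140681266784668)
yellow ([159.6, 242.0], [113, 219, 86, 43, 963]) [500.4 282.3]
yellow ([164.9, 242.0], [154, 231, 23, 23, 432]) [499.9 266.5]
yellow rect ((503.0015563964844, 288.785400390625), (242.78526306152344, 100.02982330322266), 80.53520202636719)
([461.8, 142.7], [454, 141, 15, 5, 38]) [ 561.8 -811.3]
([347.1, 205.9], [340, 202, 14, 9, 70]) [ 487.  -263.3]
([7.6, 235.4], [0, 218, 13, 28, 137]) [835.3 638.7]
([166.6, 277.0], [114, 245, 101, 60, 1557]) [488.7 292.9]
([198.1, 264.6], [192, 261, 13, 8, 77]) [488.4 208.3]
([148.1, 279.0], [144, 273, 7, 14, 28]) [504.8 336.1]
([373.4, 195.2], [364, 191, 18, 12, 47]) [ 488.  -362.3]
([307.8, 218.5], [301, 207, 14, 21, 69]) [ 497.4 -132. ]
([236.4, 235.1], [226, 220, 24, 32, 125]) [535.9  77.4]Traceback (most recent call last):
  File "<stdin>", line 13, in <module>
  File "h.py", line 7, in at
    o,d=ray(n,p);return (o+d*(z-o[2])/d[2])
        ~~~^^^^^
  File "h.py", line 4, in ray
    m=cams.camera_model(n);K=np.array(m["camera_matrix"]);T=np.array(m["world_from_camera"])
ValueError: time passes only in moves, steps and waits
```

```bash
python3 -m inch '[[[0.02,0.03,0,0,0,0,1],[0.02,0.045,0,0,0,0,1],[0.015,0.045,0,0,0,0,1],[0.01,0.045,0,0,0,0,1],[0.005,0.03,0,0,0,0,1]]]' && python3 -m inch '[[[0,0,0.03,0,0,0,1],[0,0,0.04,0,0,0,1],[0,0,0.02,0,0,0,1],[0,0,0,0,0,0,1],[0,0,0,0,0,0,1]]]'
python3 - <<'E'
from h import *
im=cams.snapshot("scene")
cv2.imwrite("pics/s2.png",cv2.resize(im[60:300,180:500][:,:,::-1],(800,600),interpolation=cv2.INTER_CUBIC))
E
```

```text
t: 3.7
tool_pos: [663.4, -172.6, 238.2]
tcp_rot: [[-0.002, 1.0, -0.0], [1.0, 0.002, 0.0], [0.0, -0.0, -1.0]]
ft_force: [-0.7, 0.6, 0.0]
width: 87.9
gripper_force: 0.0
t: 4.2
tool_pos: [661.5, -174.3, 149.6]
tcp_rot: [[0.0, 1.0, 0.001], [1.0, -0.0, -0.0], [-0.0, 0.001, -1.0]]
ft_force: [0.3, 0.1, 0.6]
width: 88.2
gripper_force: 0.0
```

View pics/s2.png

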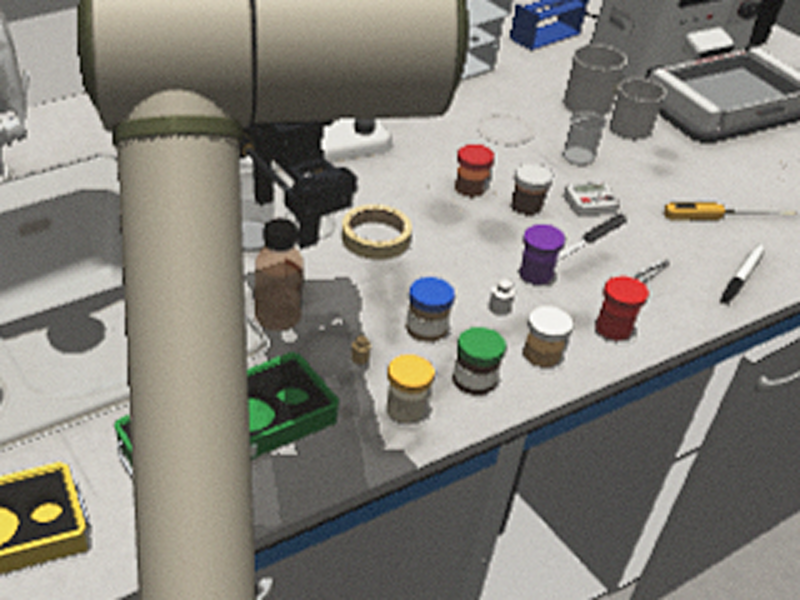

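The fingers straddle the cap at crop (282,235), with the bottle standing below. Descend and grip.

```bash
python3 -m inch '[[[0,0,0.012,0,0,0,1],[0,0,0.013,0,0,0,1],[0,0,0,0,0,0,0.6],[0,0,0,0,0,0,0.3],[0,0,0,0,0,0,0.3]]]' 20 && python3 -m inch '[[[0,0,0,0,0,0,0.3],[0,0,0,0,0,0,0.3],[0,0,0,0,0,0,0.3],[0,0,0,0,0,0,0.3],[0,0,0,0,0,0,0.3]]]'
```

```text
t: 4.75
tool_pos: [661.4, -174.2, 124.1]
tcp_rot: [[0.0, 1.0, 0.001], [1.0, -0.0, -0.0], [-0.0, 0.001, -1.0]]
ft_force: [-0.7, 0.3, 1.1]
width: 66.2
gripper_force: 0.0
t: 5.25
tool_pos: [661.5, -174.2, 124.1]
tcp_rot: [[0.0, 1.0, 0.001], [1.0, -0.0, -0.0], [-0.0, 0.001, -1.0]]
ft_force: [2.8, 0.3, 0.6]
width: 40.3
gripper_force: 20.0
```

```bash
python3 -m inch '[[[0,0,-0.005,0,0,0,0.3],[0,0,-0.015,0,0,0,0.3],[0,0,-0.02,0,0,0,0.3],[0,0,-0.02,0,0,0,0.3],[0,0,-0.01,0,0,0,0.3]]]' 25 && python3 -m inch '[[[0.01,-0.007,0,0,0,0,0.3],[0.02,-0.014,0,0,0,0,0.3],[0.03,-0.02,0,0,0,0,0.3],[0.035,-0.023,0,0,0,0,0.3],[0.035,-0.023,0,0,0,0,0.3]]]' && python3 -m inch '[[[0.035,-0.023,0,0,0,0,0.3],[0.03,-0.02,0,0,0,0,0.3],[0.018,-0.012,0,0,0,0,0.3],[0.0095,-0.006,0,0,0,0,0.3],[0,0,0,0,0,0,0.3]]]'
python3 - <<'E'
from h import *
for n in("scene","top"):
    im=cams.snapshot(n);np.save(n+"3.npy",im)
a,b=np.load("scene3.npy"),np.load("top3.npy")
c=np.hstack([cv2.resize(a[180:340,130:330],(400,320),interpolation=3),cv2.resize(b[150:310,180:380],(400,320),interpolation=3)])
cv2.imwrite("pics/s3.png",c[:,:,::-1])
E
```

```text
t: 5.75
tool_pos: [661.2, -174.1, 195.1]
tcp_rot: [[-0.0, 1.0, 0.001], [1.0, 0.0, -0.0], [-0.0, 0.001, -1.0]]
ft_force: [-0.6, -0.6, -4.4]
width: 40.1
gripper_force: 25.0
t: 6.25
tool_pos: [572.6, -43.0, 192.9]
tcp_rot: [[0.001, 1.0, -0.002], [1.0, -0.001, 0.001], [0.001, -0.002, -1.0]]
ft_force: [0.2, 0.2, -3.9]
width: 40.4
gripper_force: 25.0
t: 6.75
tool_pos: [512.6, 49.1, 193.7]
tcp_rot: [[-0.001, 1.0, -0.001], [1.0, 0.001, 0.0], [0.0, -0.001, -1.0]]
ft_force: [-0.2, -0.5, -4.1]
width: 40.2
gripper_force: 25.0
```

View pics/s3.png

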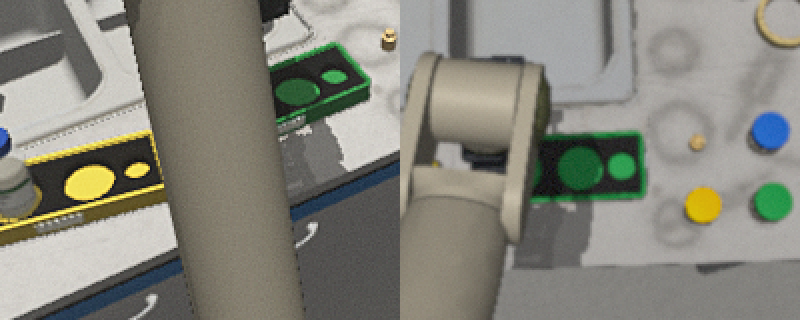

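The arm hides the bottle in both views; in the scene view the jar pocket is at (279,225.5) and the weight pocket at (297.5,218). I'll check those against the top-view estimate before lowering.

Run:
```python
from h import *
im=np.load("scene3.npy")
hsv=cv2.cvtColor(im,cv2.COLOR_RGB2HSV)
for c,lo,hi in(("green",(50,120,40),(80,255,255)),("yellow",(20,130,60),(35,255,255))):
    m=cv2.inRange(hsv,lo,hi);n,_,st,ce=cv2.connectedComponentsWithStats(m)
    for i in range(1,n):
        if st[i][4]>30 and 120<ce[i][0]<340:
            print(c,np.round(ce[i],1),st[i],np.round(at("scene",ce[i],19.5)[:2],1))
```

```text
green [291.5 219.2] [265 202  50  40 238] [517.5 -89. ]
green [296.8 217.9] [291 215  13   7  65] [ 514.8 -105.1]
green [278.4 225.6] [268 220  22  12 206] [512.8 -43.4]
yellow [179.  253.8] [143 245  68  22 241] [546.9 240.2]
yellow [198.1 264.6] [192 261  13   8  81] [488.3 208.2]
yellow [161.8 282. ] [ 114  262   99   43 1308] [479.4 308.3]
```

```bash
python3 -m inch '[[[0,0,0.01,0,0,0,0.3],[0,0,0.015,0,0,0,0.3],[0,0,0.012,0,0,0,0.3],[0,0,0.006,0,0,0,0.3],[0,0,0,0,0,0,0.3]]]' && python3 -m inch '[[[0,0,0.003,0,0,0,0.3],[0,0,0.003,0,0,0,0.3],[0,0,0.002,0,0,0,0.3],[0,0,0,0,0,0,0.3]]]'
```

```text
t: 7.35
tool_pos: [513.0, 47.9, 149.6]
tcp_rot: [[0.001, 1.0, -0.002], [1.0, -0.001, 0.0], [0.0, -0.002, -1.0]]
ft_force: [0.0, 0.3, -4.2]
width: 40.3
gripper_force: 25.0
t: 7.75
tool_pos: [513.1, 48.4, 142.7]
tcp_rot: [[-0.0, 1.0, -0.0], [1.0, 0.0, 0.0], [0.0, -0.0, -1.0]]
ft_force: [0.5, 1.0, -3.4]
width: 40.0
gripper_force: 25.0
```

```bash
python3 -m inch '[[[0.001,0,0.002,0,0,0,0.3],[0,0,0.002,0,0,0,0.3],[0,0,0.001,0,0,0,0.3],[0,0,0.001,0,0,0,0.3],[0,0,0,0,0,0,0.3]]]'; python3 -m inch '[[[0,0,0.0005,0,0,0,0.3],[0,0,0,0,0,0,0.3]]]'
```

```text
t: 8.25
tool_pos: [513.1, 49.4, 136.6]
tcp_rot: [[0.0, 1.0, -0.0], [1.0, -0.0, 0.0], [0.0, -0.0, -1.0]]
ft_force: [-0.5, -0.5, -3.2]
width: 39.7
gripper_force: 25.0
t: 8.45
tool_pos: [513.2, 49.4, 136.2]
tcp_rot: [[0.0, 1.0, -0.0], [1.0, -0.0, 0.0], [0.0, -0.0, -1.0]]
ft_force: [-0.2, -1.4, -4.1]
width: 40.2
gripper_force: 25.0
```

```bash
python3 -m inch '[[[0,0,0.0005,0,0,0,0.3],[0,0,0,0,0,0,0.3]]]'; python3 -m inch '[[[0,0,0.0005,0,0,0,0.3],[0,0,0,0,0,0,0.3]]]';  python3 - <<'E'
from h import *
print(np.round(read_state()["ft_force"],1),read_state()["tool_pos"])
E
```

```text
t: 8.65
tool_pos: [513.3, 49.4, 136.0]
tcp_rot: [[-0.0, 1.0, 0.001], [1.0, 0.0, -0.0], [-0.0, 0.001, -1.0]]
ft_force: [0.1, -0.2, -0.7]
width: 40.5
gripper_force: 25.0
t: 8.85
tool_pos: [513.5, 49.3, 135.9]
tcp_rot: [[0.0, 1.0, 0.001], [1.0, -0.0, -0.0], [-0.0, 0.001, -1.0]]
ft_force: [0.6, -0.3, 4.3]
width: 40.3
gripper_force: 24.9
[ 0.6 -0.3  4.3] [513.51059093  49.34211552 135.8730091 ]
```

The bottle is resting on the floor (force reversed, z as expected). Release, rise, and go to the green jar.

```bash
python3 -m inch '[[[0,0,0,0,0,0,0.55],[0,0,0,0,0,0,0.7],[0,0,0,0,0,0,0.9],[0,0,0,0,0,0,1],[0,0,0,0,0,0,1]]]' && python3 -m inch '[[[0,0,-0.01,0,0,0,1],[0,0,-0.03,0,0,0,1],[0,0,-0.03,0,0,0,1],[-0.03,-0.005,-0.01,0,0,0,1],[-0.04,-0.007,0,0,0,0,1]]]' && python3 -m inch '[[[-0.045,-0.007,0,0,0,0,1],[-0.045,-0.007,0,0,0,0,1],[-0.045,-0.007,0,0,0,0,1],[-0.045,-0.008,0,0,0,0,1],[-0.045,-0.008,0,0,0,0,1]]]' && python3 -m inch '[[[-0.04,-0.008,0,0,0,0,1],[-0.025,-0.004,0.01,0,0,0,1],[-0.011,-0.002,0.03,0,0,0,1],[0,0,0.03,0,0,0,1],[0,0,0.02,0,0,0,1]]]'
python3 - <<'E'
from h import *
for n in("scene","top"):
    im=cams.snapshot(n);np.save(n+"4.npy",im)
a,b=np.load("scene4.npy"),np.load("top4.npy")
c=np.hstack([cv2.resize(a[120:320,230:430],(400,400),interpolation=3),cv2.resize(b[130:330,200:400],(400,400),interpolation=3)])
cv2.imwrite("pics/s4.png",c[:,:,::-1])
E
```

```text
t: 9.35
tool_pos: [513.1, 49.4, 135.2]
tcp_rot: [[0.0, 1.0, -0.0], [1.0, -0.0, 0.0], [0.0, -0.0, -1.0]]
ft_force: [0.2, -0.5, -0.3]
width: 77.9
gripper_force: 0.0
t: 9.85
tool_pos: [501.7, -20.5, 217.8]
tcp_rot: [[-0.003, 1.0, 0.004], [1.0, 0.003, -0.001], [-0.001, 0.004, -1.0]]
ft_force: [0.8, -0.2, -0.2]
width: 88.1
gripper_force: 0.0
t: 10.35
tool_pos: [463.6, -247.4, 216.2]
tcp_rot: [[0.0, 1.0, 0.001], [1.0, -0.0, -0.001], [-0.001, 0.001, -1.0]]
ft_force: [0.2, -1.1, -0.5]
width: 87.7
gripper_force: 0.0
t: 10.85
tool_pos: [449.6, -321.8, 124.1]
tcp_rot: [[0.001, 1.0, -0.001], [1.0, -0.001, 0.001], [0.001, -0.001, -1.0]]
ft_force: [-0.2, 0.9, -0.5]
width: 88.0
gripper_force: 0.0
```

View pics/s4.png

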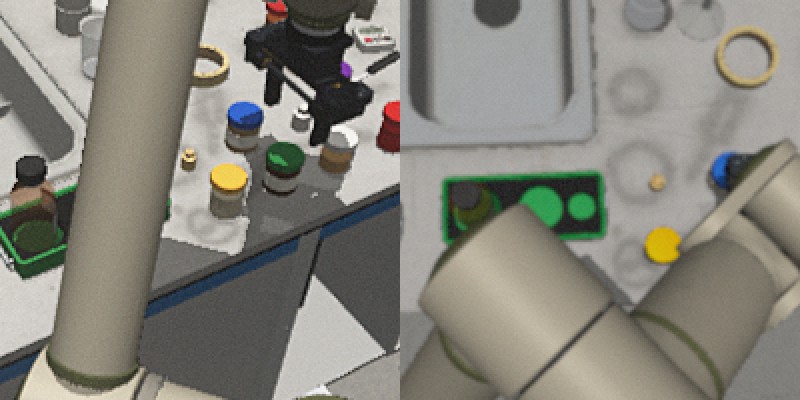

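The scene view shows the gripper above the green lid at (285,155). The bottle stands upright in the green tray, its cap at (470,195) in the top view. Descend and grip.

```bash
python3 -m inch '[[[0,0,0.02,0,0,0,1],[0,0,0.025,0,0,0,1],[0,0,0.02,0,0,0,1],[0,0,0.01,0,0,0,1],[0,0,0.003,0,0,0,1]]]' && python3 -m inch '[[[0,0,0,0,0,0,0.7],[0,0,0,0,0,0,0.5],[0,0,0,0,0,0,0.5],[0,0,0,0,0,0,0.5],[0,0,0,0,0,0,0.5]]]' 15 && python3 -m inch '[[[0,0,0,0,0,0,0.5],[0,0,0,0,0,0,0.5]]]'
```

```text
t: 11.45
tool_pos: [450.4, -321.8, 47.6]
tcp_rot: [[-0.0, 1.0, 0.0], [1.0, 0.0, -0.0], [-0.0, 0.0, -1.0]]
ft_force: [-0.3, -0.2, -0.0]
width: 87.9
gripper_force: 0.0
t: 11.95
tool_pos: [450.3, -321.8, 47.7]
tcp_rot: [[-0.0, 1.0, 0.001], [1.0, 0.0, -0.001], [-0.001, 0.001, -1.0]]
ft_force: [-0.1, 0.1, 2.4]
width: 54.0
gripper_force: 15.0
t: 12.15
tool_pos: [450.4, -321.8, 47.7]
tcp_rot: [[-0.0, 1.0, 0.001], [1.0, 0.0, -0.001], [-0.001, 0.001, -1.0]]
ft_force: [0.1, -0.2, 5.1]
width: 54.5
gripper_force: 15.0
```

```bash
python3 -m inch '[[[0,0,-0.01,0,0,0,0.5],[0,0,-0.025,0,0,0,0.5],[0,0,-0.03,0,0,0,0.5],[0,0,-0.02,0,0,0,0.5],[0,0,-0.007,0,0,0,0.5]]]' && python3 -m inch '[[[0.015,0.004,0,0,0,0,0.5],[0.03,0.007,0,0,0,0,0.5],[0.035,0.008,0,0,0,0,0.5],[0.04,0.009,0,0,0,0,0.5],[0.04,0.009,0,0,0,0,0.5]]]' && python3 -m inch '[[[0.04,0.009,0,0,0,0,0.5],[0.035,0.008,0,0,0,0,0.5],[0.025,0.006,0,0,0,0,0.5],[0.0165,0.0036,0,0,0,0,0.5],[0,0,0,0,0,0,0.5]]]' && python3 -m inch '[[[0,0,0.015,0,0,0,0.5],[0,0,0.02,0,0,0,0.5],[0,0,0.01,0,0,0,0.5],[0,0,0.003,0,0,0,0.5],[0,0,0,0,0,0,0.5]]]'
python3 - <<'E'
from h import *
for n in("scene","top"):
    im=cams.snapshot(n);np.save(n+"5.npy",im)
a,b=np.load("scene5.npy"),np.load("top5.npy")
c=np.hstack([cv2.resize(a[140:300,180:380],(400,320),interpolation=3),cv2.resize(b[170:330,200:400],(400,320),interpolation=3)])
cv2.imwrite("pics/s5.png",c[:,:,::-1])
E
```

```text
t: 12.65
tool_pos: [450.5, -322.0, 141.5]
tcp_rot: [[-0.0, 1.0, 0.002], [1.0, 0.0, -0.002], [-0.002, 0.002, -1.0]]
ft_force: [0.5, 0.2, -1.6]
width: 54.2
gripper_force: 15.0
t: 13.15
tool_pos: [486.5, -158.9, 137.8]
tcp_rot: [[0.0, 1.0, -0.002], [1.0, -0.0, 0.002], [0.002, -0.002, -1.0]]
ft_force: [0.2, 0.6, -1.2]
width: 54.4
gripper_force: 15.0
t: 13.65
tool_pos: [513.0, -42.3, 138.0]
tcp_rot: [[-0.003, 1.0, -0.003], [1.0, 0.003, 0.001], [0.001, -0.003, -1.0]]
ft_force: [-0.2, -0.2, -0.8]
width: 54.3
gripper_force: 15.0
t: 14.15
tool_pos: [513.6, -45.3, 91.0]
tcp_rot: [[0.0, 1.0, -0.001], [1.0, -0.0, 0.0], [0.0, -0.001, -1.0]]
ft_force: [0.2, -0.1, -0.0]
width: 54.6
gripper_force: 15.0
```

View pics/s5.png

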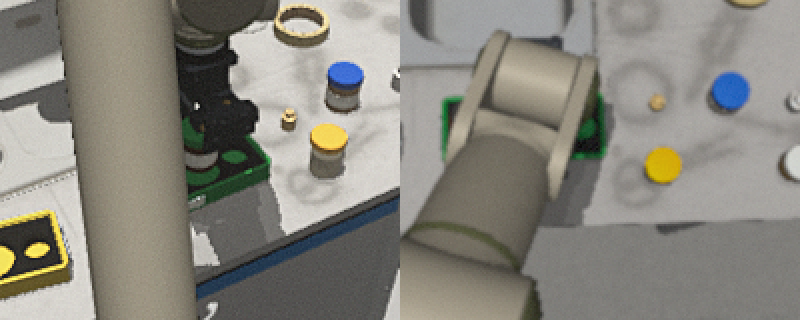

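The jar hangs just above the middle pocket (scene crop 200,160). Lower it.

```bash
python3 -m inch '[[[0,0,0.008,0,0,0,0.5],[0,0,0.008,0,0,0,0.5],[0,0,0.006,0,0,0,0.5],[0,0,0.004,0,0,0,0.5],[0,0,0,0,0,0,0.5]]]' && python3 -m inch '[[[0,0,0.002,0,0,0,0.5],[0,0,0.001,0,0,0,0.5],[0,0,0.0005,0,0,0,0.5],[0,0,0,0,0,0,0.5]]]' && python3 -m inch '[[[0,0,0.0005,0,0,0,0.5],[0,0,0,0,0,0,0.5]]]'
```

```text
t: 14.75
tool_pos: [513.5, -45.0, 64.6]
tcp_rot: [[-0.0, 1.0, -0.001], [1.0, 0.0, 0.0], [0.0, -0.001, -1.0]]
ft_force: [0.6, 1.2, 0.2]
width: 54.6
gripper_force: 15.0
t: 15.15
tool_pos: [513.8, -45.1, 61.8]
tcp_rot: [[-0.0, 1.0, 0.0], [1.0, 0.0, -0.0], [-0.0, 0.0, -1.0]]
ft_force: [-0.1, -0.1, -1.3]
width: 54.4
gripper_force: 15.0
t: 15.35
tool_pos: [513.8, -45.1, 61.3]
tcp_rot: [[0.0, 1.0, 0.0], [1.0, -0.0, -0.0], [-0.0, 0.0, -1.0]]
ft_force: [1.0, 0.2, -1.2]
width: 54.4
gripper_force: 15.0
```

```bash
for i in 1; do python3 -m inch '[[[0,0,0.0008,0,0,0,0.5],[0,0,0,0,0,0,0.5]]]'; python3 -m inch '[[[0,0,0.0006,0,0,0,0.5],[0,0,0,0,0,0,0.5]]]'; done
```

```text
t: 15.55
tool_pos: [513.8, -45.1, 60.4]
tcp_rot: [[0.0, 1.0, -0.0], [1.0, -0.0, 0.0], [0.0, -0.0, -1.0]]
ft_force: [0.1, 0.0, 0.2]
width: 54.5
gripper_force: 15.0
t: 15.75
tool_pos: [513.7, -45.1, 59.8]
tcp_rot: [[0.0, 1.0, -0.0], [1.0, -0.0, 0.0], [0.0, -0.0, -1.0]]
ft_force: [-0.3, 0.2, 0.2]
width: 54.3
gripper_force: 15.0
```

```bash
python3 -m inch '[[[0,0,0.0006,0,0,0,0.5],[0,0,0,0,0,0,0.5]]]'
```

```text
t: 15.95
tool_pos: [513.8, -45.1, 59.7]
tcp_rot: [[-0.0, 1.0, 0.0], [1.0, 0.0, -0.0], [-0.0, 0.0, -1.0]]
ft_force: [-1.6, 0.0, 4.5]
width: 54.9
gripper_force: 15.0
```

```bash
python3 -m inch '[[[0,0,0,0,0,0,0.7],[0,0,0,0,0,0,0.85],[0,0,0,0,0,0,0.9],[0,0,-0.01,0,0,0,0.9],[0,0,-0.03,0,0,0,0.9]]]' && python3 -m inch '[[[0,0,-0.04,0,0,0,0.9],[-0.02,0.001,-0.01,0,0,0,0.9],[-0.04,0.003,0,0,0,0,0.8],[-0.045,0.003,0,0,0,0,0.7],[-0.045,0.003,0,0,0,0,0.55]]]' && python3 -m inch '[[[-0.045,0.003,0,0,0,0,0.55],[-0.045,0.003,0,0,0,0,0.55],[-0.045,0.003,0,0,0,0,0.55],[-0.04,0.003,0,0,0,0,0.55],[-0.035,0.003,0,0,0,0,0.55]]]' && python3 -m inch '[[[-0.02,0.001,0,0,0,0,0.55],[-0.007,0.001,0,0,0,0,0.55],[0,0,0.03,0,0,0,0.55],[0,0,0.03,0,0,0,0.55],[0,0,0.01,0,0,0,0.55]]]' && python3 -m inch '[[[0,0,0,0,0,0,0.55]]]'
python3 - <<'E'
from h import *
for n in("scene","top"):
    im=cams.snapshot(n);np.save(n+"6.npy",im)
a,b=np.load("scene6.npy"),np.load("top6.npy")
c=np.hstack([cv2.resize(a[120:280,240:440],(400,320),interpolation=3),cv2.resize(b[170:330,200:400],(400,320),interpolation=3)])
cv2.imwrite("pics/s6.png",c[:,:,::-1])
E
```

```text
t: 16.45
tool_pos: [512.7, -44.8, 98.4]
tcp_rot: [[0.0, 1.0, -0.005], [1.0, -0.0, 0.001], [0.001, -0.005, -1.0]]
ft_force: [-0.6, -0.6, 0.7]
width: 79.5
gripper_force: 0.0
t: 16.95
tool_pos: [523.7, -196.6, 150.3]
tcp_rot: [[-0.001, 1.0, 0.001], [1.0, 0.001, -0.001], [-0.001, 0.001, -1.0]]
ft_force: [0.4, -0.1, 0.1]
width: 57.0
gripper_force: 0.0
t: 17.45
tool_pos: [538.4, -407.3, 149.9]
tcp_rot: [[0.001, 1.0, 0.0], [1.0, -0.001, -0.0], [-0.0, 0.0, -1.0]]
ft_force: [0.3, 0.2, 0.4]
width: 48.6
gripper_force: 0.0
t: 17.95
tool_pos: [540.1, -430.3, 76.7]
tcp_rot: [[-0.001, 1.0, -0.003], [1.0, 0.001, 0.004], [0.004, -0.003, -1.0]]
ft_force: [0.2, -0.0, -0.7]
width: 48.4
gripper_force: 0.0
t: 18.05
tool_pos: [540.6, -431.1, 78.5]
tcp_rot: [[-0.001, 1.0, -0.002], [1.0, 0.001, 0.002], [0.002, -0.002, -1.0]]
ft_force: [0.9, 0.4, 0.1]
width: 48.7
gripper_force: 0.0
```

View pics/s6.png

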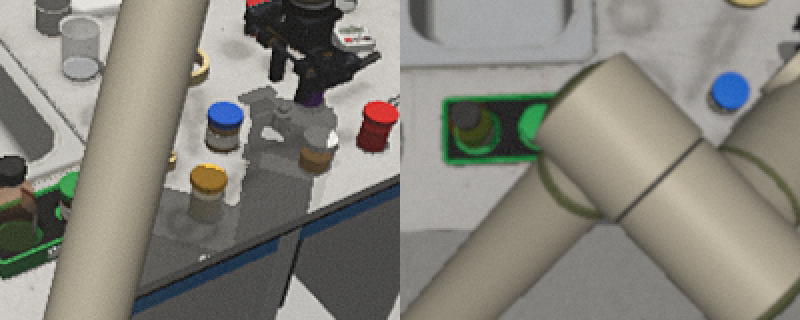

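Run:
```python
from h import *
a=np.load("scene6.npy")
c=cv2.resize(a[130:210,340:440],(800,640),interpolation=3)[:600]
cv2.imwrite("pics/s7.png",np.clip(c[:,:,::-1]*1.6,0,255).astype(np.uint8))
```

View pics/s7.png

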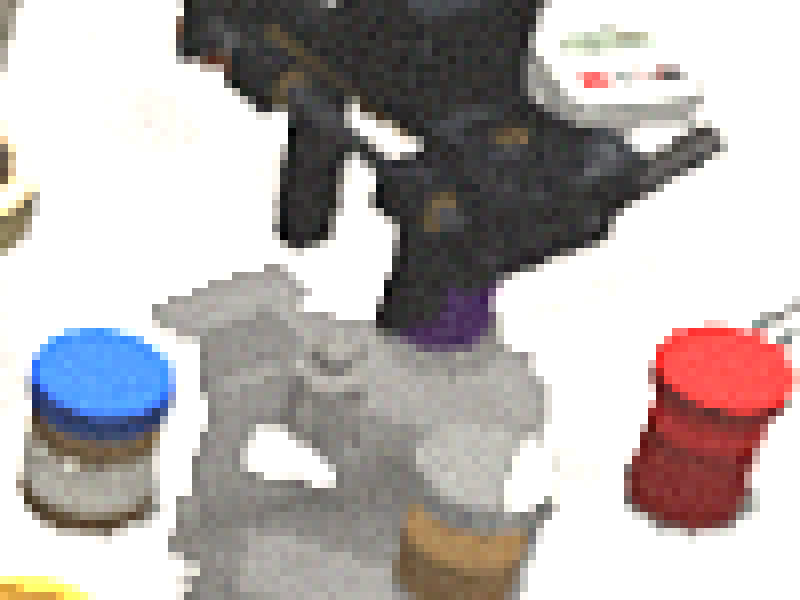

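The fingertips are at (305,240) and (405,335), and the knob is centred below them at (335,345). Descend and grip.

```bash
python3 -m inch '[[[0,0,0.015,0,0,0,0.55],[0,0,0.02,0,0,0,0.55],[0,0,0.012,0,0,0,0.55],[0,0,0.005,0,0,0,0.55],[0,0,0,0,0,0,0.55]]]' && python3 -m inch '[[[-0.001,0,0,0,0,0,0.55]]]'
```

```text
t: 18.65
tool_pos: [540.9, -432.2, 27.5]
tcp_rot: [[-0.0, 1.0, 0.0], [1.0, 0.0, -0.0], [-0.0, 0.0, -1.0]]
ft_force: [0.6, 0.3, -0.2]
width: 48.6
gripper_force: 0.0
t: 18.75
tool_pos: [541.1, -433.4, 28.3]
tcp_rot: [[-0.0, 1.0, 0.001], [1.0, 0.0, -0.001], [-0.001, 0.001, -1.0]]
ft_force: [0.6, -0.7, 0.9]
width: 48.5
gripper_force: 0.0
```

```bash
python3 -m inch '[[[0.001,0,0.003,0,0,0,0.55],[0,0,0.0025,0,0,0,0.55],[0,0,0,0,0,0,0.4],[0,0,0,0,0,0,0.2],[0,0,0,0,0,0,0.2]]]' 20 && python3 -m inch '[[[0,0,0,0,0,0,0.2],[0,0,0,0,0,0,0.2],[0,0,0,0,0,0,0.2]]]'
```

```text
t: 19.25
tool_pos: [541.0, -432.2, 22.0]
tcp_rot: [[-0.0, 1.0, 0.001], [1.0, 0.0, -0.0], [-0.0, 0.001, -1.0]]
ft_force: [0.5, -1.1, 0.3]
width: 27.2
gripper_force: 20.1
t: 19.55
tool_pos: [541.0, -432.2, 22.0]
tcp_rot: [[-0.0, 1.0, 0.001], [1.0, 0.0, -0.0], [-0.0, 0.001, -1.0]]
ft_force: [1.5, 0.4, 0.1]
width: 27.2
gripper_force: 20.0
```

```bash
python3 -m inch '[[[0,0,-0.005,0,0,0,0.2],[0,0,-0.02,0,0,0,0.2],[0,0,-0.03,0,0,0,0.2],[0,0,-0.03,0,0,0,0.2],[0,0,-0.015,0,0,0,0.2]]]' && python3 -m inch '[[[0.015,-0.001,0,0,0,0,0.2],[0,0,0,0,0,0,0.2]]]'
python3 - <<'E'
from h import *
a=cams.snapshot("scene")
c=cv2.resize(a[110:210,330:430],(600,600),interpolation=3)
cv2.imwrite("pics/s8.png",np.clip(c[:,:,::-1]*1.5,0,255).astype(np.uint8))
E
```

```text
t: 20.05
tool_pos: [540.9, -432.5, 124.6]
tcp_rot: [[0.0, 1.0, 0.002], [1.0, -0.0, -0.002], [-0.002, 0.002, -1.0]]
ft_force: [0.5, -0.3, -2.2]
width: 27.0
gripper_force: 20.0
t: 20.25
tool_pos: [539.6, -415.8, 122.1]
tcp_rot: [[-0.001, 1.0, -0.001], [1.0, 0.001, 0.001], [0.001, -0.001, -1.0]]
ft_force: [0.8, -0.8, -2.6]
width: 27.4
gripper_force: 20.0
```

View pics/s8.png

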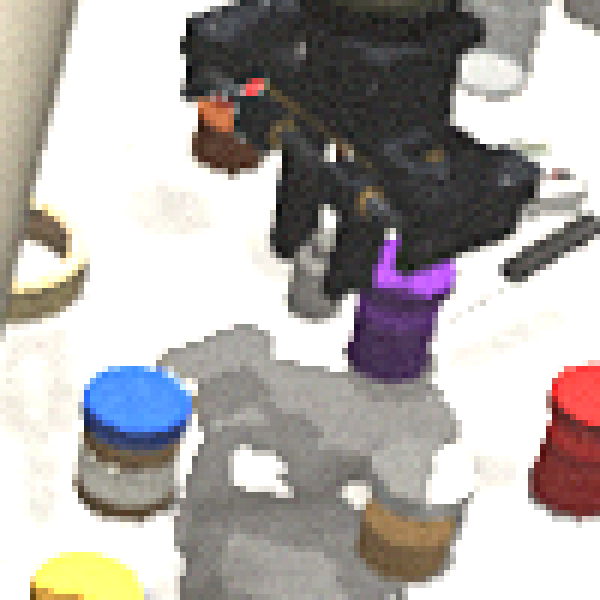

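The weight is held upright between the fingers at (315,270). Check its sideways offset, then carry it to the tray.

```bash
python3 - <<'E'
from h import *
for dy in(-10,0,10): print(dy,[np.round((proj("scene",(539.6,-415.8+dy,z))-[330,110])*6) .tolist() for z in(100,122)])
E
python3 -m inch '[[[0.02,-0.002,0,0,0,0,0.2],[0.03,-0.003,0,0,0,0,0.2],[0.035,-0.003,0,0,0,0,0.2],[0.035,-0.003,0,0,0,0,0.2],[0.035,-0.003,0,0,0,0,0.2]]]' && python3 -m inch '[[[0.035,-0.003,0,0,0,0,0.2],[0.035,-0.003,0,0,0,0,0.2],[0.035,-0.002,0,0,0,0,0.2],[0.025,-0.001,0,0,0,0,0.2],[0.015,-0.001,0,0,0,0,0.2]]]' && python3 -m inch '[[[0.0075,0,0,0,0,0,0.2],[0,0,0,0,0,0,0.2],[0,0,0,0,0,0,0.2]]]'
```

```text
-10 [[323.0, 295.0], [331.0, 261.0]]
0 [[308.0, 301.0], [316.0, 266.0]]
10 [[292.0, 307.0], [300.0, 272.0]]
t: 20.8
tool_pos: [525.3, -261.3, 121.2]
tcp_rot: [[0.0, 1.0, -0.001], [1.0, -0.0, 0.001], [0.001, -0.001, -1.0]]
ft_force: [-0.1, -0.3, -2.1]
width: 27.0
gripper_force: 20.0
t: 21.3
tool_pos: [515.6, -115.8, 121.5]
tcp_rot: [[-0.001, 1.0, -0.001], [1.0, 0.001, 0.0], [0.0, -0.001, -1.0]]
ft_force: [-0.0, -0.1, -2.6]
width: 27.2
gripper_force: 20.0
t: 21.6
tool_pos: [516.0, -110.6, 121.7]
tcp_rot: [[0.001, 1.0, 0.0], [1.0, -0.001, -0.0], [-0.0, 0.0, -1.0]]
ft_force: [0.1, -0.1, -2.3]
width: 27.0
gripper_force: 20.0
```

```bash
python3 -m inch '[[[0.002,-0.0005,0.01,0,0,0,0.2],[0.0015,0,0.02,0,0,0,0.2],[0,0,0.02,0,0,0,0.2],[0,0,0.008,0,0,0,0.2],[0,0,0.002,0,0,0,0.2]]]' && python3 -m inch '[[[0,0,0,0,0,0,0.2],[0,0,0,0,0,0,0.2]]]'
python3 - <<'E'
from h import *
a=cams.snapshot("scene");b=cams.snapshot("top")
c=np.hstack([cv2.resize(a[180:250,270:340],(400,400),interpolation=3),cv2.resize(b[190:260,250:320],(400,400),interpolation=3)])
cv2.imwrite("pics/s9.png",np.clip(c[:,:,::-1]*1.5,0,255).astype(np.uint8))
s=read_state()["tool_pos"];print(s)
for z in(s[2]-22,s[2]): print(proj("scene",(s[0],s[1],z)),proj("scene",(515.3,-107,30)))
E
```

```text
t: 22.1
tool_pos: [514.9, -106.4, 60.7]
tcp_rot: [[0.001, 1.0, -0.002], [1.0, -0.001, 0.001], [0.001, -0.002, -1.0]]
ft_force: [-0.2, -0.2, -1.4]
width: 27.3
gripper_force: 20.0
t: 22.3
tool_pos: [515.7, -106.4, 62.4]
tcp_rot: [[0.0, 1.0, 0.001], [1.0, -0.0, -0.001], [-0.001, 0.001, -1.0]]
ft_force: [-0.1, 0.0, -2.4]
width: 27.1
gripper_force: 20.0
[ 515.59903527 -106.29622378   62.43220201]
[297.23528691 212.42823984] [297.36587662 214.97531214]
[297.51878911 206.91715626] [297.36587662 214.97531214]
```

View pics/s9.png

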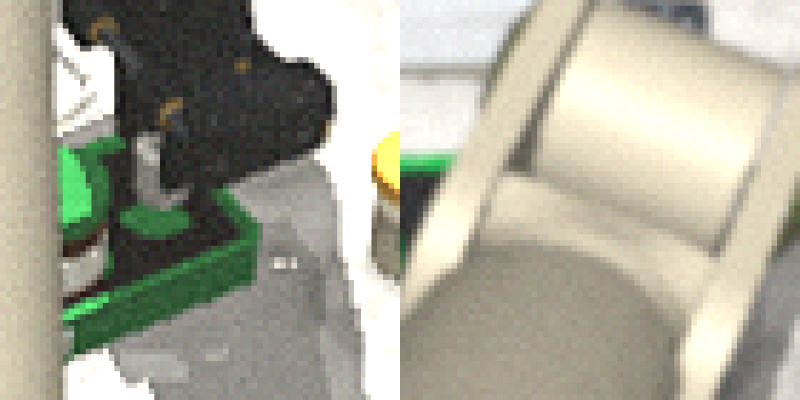

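The weight's lower end at (160,195) hangs centred over the small pocket at (157,218), and the green jar is seated at its left. Lower it.

```bash
python3 -m inch '[[[0,0,0.006,0,0,0,0.2],[0,0,0.007,0,0,0,0.2],[0,0,0.006,0,0,0,0.2],[0,0,0.003,0,0,0,0.2],[0,0,0,0,0,0,0.2]]]' && python3 -m inch '[[[0,0,0.002,0,0,0,0.2],[0,0,0.001,0,0,0,0.2],[0,0,0,0,0,0,0.2],[0,0,0,0,0,0,0.2]]]' && python3 -m inch '[[[0,0,0.0007,0,0,0,0.2],[0,0,0,0,0,0,0.2]]]'
```

```text
t: 22.9
tool_pos: [515.0, -106.0, 39.1]
tcp_rot: [[0.0, 1.0, -0.001], [1.0, -0.0, 0.0], [0.0, -0.001, -1.0]]
ft_force: [0.6, -0.3, -1.6]
width: 27.3
gripper_force: 20.0
t: 23.3
tool_pos: [515.3, -106.1, 36.8]
tcp_rot: [[0.0, 1.0, 0.0], [1.0, -0.0, -0.0], [-0.0, 0.0, -1.0]]
ft_force: [0.3, 0.3, -2.9]
width: 27.1
gripper_force: 20.0
t: 23.5
tool_pos: [515.3, -106.1, 36.0]
tcp_rot: [[0.0, 1.0, 0.0], [1.0, -0.0, 0.0], [0.0, 0.0, -1.0]]
ft_force: [0.6, 1.1, -2.3]
width: 27.4
gripper_force: 20.0
```

```bash
python3 -m inch '[[[0,0,0.0007,0,0,0,0.2],[0,0,0,0,0,0,0.2]]]' | grep -E 'pos|force'
```

```text
tool_pos: [515.2, -106.1, 35.3]
ft_force: [0.2, 0.1, -2.3]
gripper_force: 20.0
```

```bash
python3 -m inch '[[[0,0,0.0008,0,0,0,0.2],[0,0,0,0,0,0,0.2]]]' | grep -E 'pos|force';  python3 -m inch '[[[0,0,0.0005,0,0,0,0.2],[0,0,0,0,0,0,0.2]]]' | grep -E 'pos|force'
```

```text
tool_pos: [515.2, -106.1, 34.5]
ft_force: [0.4, -0.1, -2.5]
gripper_force: 20.0
tool_pos: [515.3, -106.1, 34.0]
ft_force: [0.1, -0.3, -2.2]
gripper_force: 20.0
```

```bash
python3 -m inch '[[[0,0,0.0004,0,0,0,0.2],[0,0,0,0,0,0,0.2]]]' | grep -E 'pos|force';  python3 -m inch '[[[0,0,0.0003,0,0,0,0.2],[0,0,0,0,0,0,0.2]]]' | grep -E 'pos|force'
```

```text
tool_pos: [515.3, -106.1, 33.9]
ft_force: [-0.0, 1.2, 1.2]
gripper_force: 20.0
tool_pos: [515.4, -106.2, 33.8]
ft_force: [-1.1, 0.6, 4.9]
gripper_force: 20.0
```

Seated. Release with a small opening, rise, and go to the yellow jar.

```bash
python3 -m inch '[[[0,0,0,0,0,0,0.45],[0,0,0,0,0,0,0.45],[0,0,0,0,0,0,0.45],[0,0,-0.01,0,0,0,0.45],[0,0,-0.02,0,0,0,0.45]]]' && python3 -m inch '[[[0,0,-0.03,0,0,0,0.6],[0,0,-0.04,0,0,0,1],[-0.01,-0.006,-0.01,0,0,0,1],[-0.025,-0.015,0,0,0,0,1],[-0.03,-0.018,0,0,0,0,1]]]' && python3 -m inch '[[[-0.03,-0.018,0,0,0,0,1],[-0.015,-0.009,0,0,0,0,1],[-0.004,-0.002,0,0,0,0,1],[0,0,0,0,0,0,1],[0,0,0,0,0,0,1]]]'
python3 - <<'E'
from h import *
a=cams.snapshot("scene");b=cams.snapshot("top")
np.save("scene10.npy",a);np.save("top10.npy",b)
c=np.hstack([cv2.resize(a[150:270,220:370],(400,320),interpolation=3),cv2.resize(b[180:300,210:360],(400,320),interpolation=3)])
cv2.imwrite("pics/s10.png",np.clip(c[:,:,::-1]*1.2,0,255).astype(np.uint8))
E
```

```text
t: 25.0
tool_pos: [514.7, -105.9, 63.2]
tcp_rot: [[0.0, 1.0, -0.002], [1.0, -0.0, 0.001], [0.001, -0.002, -1.0]]
ft_force: [0.7, -0.3, 0.1]
width: 39.8
gripper_force: 0.0
t: 25.5
tool_pos: [475.7, -171.5, 143.8]
tcp_rot: [[-0.002, 1.0, 0.001], [1.0, 0.002, -0.0], [-0.0, 0.001, -1.0]]
ft_force: [-0.6, 0.2, 0.5]
width: 77.7
gripper_force: 0.0
t: 26.0
tool_pos: [447.5, -219.5, 143.3]
tcp_rot: [[-0.001, 1.0, -0.0], [1.0, 0.001, 0.0], [0.0, -0.0, -1.0]]
ft_force: [-0.1, -0.6, -0.4]
width: 88.0
gripper_force: 0.0
```

View pics/s10.png

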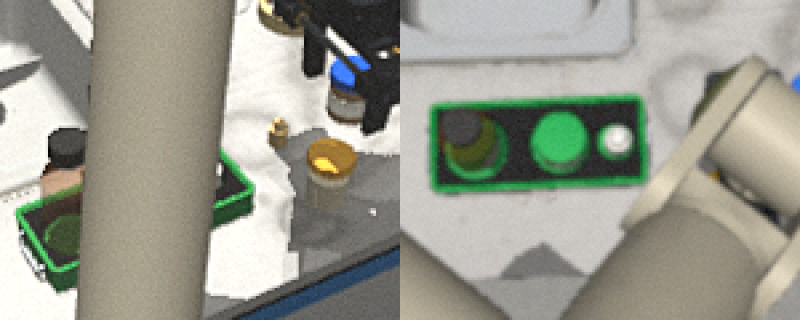

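The top view shows all three green-tray items seated: cap (465,130), green lid (560,140), weight (617,138). The gripper is over the yellow jar; descend and grip it.

```bash
python3 -m inch '[[[0,0,0.02,0,0,0,1],[0,0,0.03,0,0,0,1],[0,0,0.025,0,0,0,1],[0,0,0.012,0,0,0,1],[0,0,0.004,0,0,0,1]]]' && python3 -m inch '[[[0,0,0,0,0,0,0.7],[0,0,0,0,0,0,0.5],[0,0,0,0,0,0,0.5],[0,0,0,0,0,0,0.5],[0,0,0,0,0,0,0.5]]]' 15 && python3 -m inch '[[[0,0,0,0,0,0,0.5],[0,0,0,0,0,0,0.5]]]'
```

```text
t: 26.6
tool_pos: [447.1, -219.1, 51.1]
tcp_rot: [[-0.001, 1.0, -0.002], [1.0, 0.001, 0.002], [0.002, -0.002, -1.0]]
ft_force: [0.1, -0.2, -0.4]
width: 88.4
gripper_force: 0.0
t: 27.1
tool_pos: [447.5, -220.3, 52.8]
tcp_rot: [[0.0, 1.0, 0.001], [1.0, -0.0, -0.001], [-0.001, 0.001, -1.0]]
ft_force: [1.1, -0.6, 2.4]
width: 52.5
gripper_force: 15.0
t: 27.3
tool_pos: [447.5, -220.3, 52.7]
tcp_rot: [[0.0, 1.0, 0.001], [1.0, -0.0, -0.001], [-0.001, 0.001, -1.0]]
ft_force: [1.4, 0.8, 5.0]
width: 52.4
gripper_force: 15.0
```

```bash
python3 -m inch '[[[0,0,-0.01,0,0,0,0.5],[0,0,-0.03,0,0,0,0.5],[0,0,-0.04,0,0,0,0.5],[0,0,-0.04,0,0,0,0.5],[0,0,-0.035,0,0,0,0.5]]]' && python3 -m inch '[[[0,0,-0.02,0,0,0,0.5],[0.01,0.001,-0.007,0,0,0,0.5],[0.025,0.003,0,0,0,0,0.5],[0.035,0.004,0,0,0,0,0.5],[0.04,0.0045,0,0,0,0,0.5]]]' && python3 -m inch '[[[0.04,0.0045,0,0,0,0,0.5],[0.04,0.0045,0,0,0,0,0.5],[0.04,0.0045,0,0,0,0,0.5],[0.04,0.0045,0,0,0,0,0.5],[0.04,0.0045,0,0,0,0,0.5]]]' && python3 -m inch '[[[0.04,0.0045,0,0,0,0,0.5],[0.04,0.004,0,0,0,0,0.5],[0.04,0.004,0,0,0,0,0.5],[0.03,0.003,0,0,0,0,0.5],[0.018,0.001,0,0,0,0,0.5]]]' && python3 -m inch '[[[0.008,0,0,0,0,0,0.5],[0,0,0.005,0,0,0,0.5],[0,0,0.02,0,0,0,0.5],[0,0,0.03,0,0,0,0.5],[0,0,0.03,0,0,0,0.5]]]'  && python3 -m inch '[[[0,0,0.03,0,0,0,0.5],[0,0,0.015,0,0,0,0.5],[0,0,0.005,0,0,0,0.5],[0,0,0,0,0,0,0.5],[0,0,0,0,0,0,0.5]]]'
python3 - <<'E'
from h import *
a=cams.snapshot("scene");b=cams.snapshot("top")
np.save("scene11.npy",a);np.save("top11.npy",b)
c=np.hstack([cv2.resize(a[200:330,100:230],(400,400),interpolation=3),cv2.resize(b[180:310,100:230],(400,400),interpolation=3)])
cv2.imwrite("pics/s11.png",np.clip(c[:,:,::-1]*1.2,0,255).astype(np.uint8))
s=read_state()["tool_pos"];print(s)
for z in(s[2]-52.7,30): print(proj("scene",(s[0],s[1],z)))
E
```

```text
t: 27.8
tool_pos: [447.0, -219.9, 209.8]
tcp_rot: [[-0.0, 1.0, 0.001], [1.0, 0.0, -0.0], [-0.0, 0.001, -1.0]]
ft_force: [0.3, -0.7, -1.4]
width: 52.2
gripper_force: 15.0
t: 28.3
tool_pos: [459.1, -108.6, 233.4]
tcp_rot: [[0.001, 1.0, -0.002], [1.0, -0.001, 0.001], [0.001, -0.002, -1.0]]
ft_force: [1.5, -0.6, -1.2]
width: 52.4
gripper_force: 15.0
t: 28.8
tool_pos: [481.3, 92.1, 233.5]
tcp_rot: [[-0.0, 1.0, -0.002], [1.0, 0.0, 0.0], [0.0, -0.002, -1.0]]
ft_force: [0.9, -0.1, -1.0]
width: 52.4
gripper_force: 15.0
t: 29.3
tool_pos: [497.5, 260.5, 233.1]
tcp_rot: [[-0.002, 1.0, -0.003], [1.0, 0.002, -0.0], [-0.0, -0.003, -1.0]]
ft_force: [0.1, -0.8, -1.4]
width: 52.8
gripper_force: 15.0
t: 29.8
tool_pos: [498.4, 264.7, 148.1]
tcp_rot: [[0.001, 1.0, -0.0], [1.0, -0.001, -0.0], [-0.0, -0.0, -1.0]]
ft_force: [0.2, 0.4, -1.6]
width: 52.5
gripper_force: 15.0
t: 30.3
tool_pos: [499.2, 265.6, 100.2]
tcp_rot: [[0.0, 1.0, 0.001], [1.0, -0.0, 0.0], [0.0, 0.001, -1.0]]
ft_force: [0.4, 0.0, -0.9]
width: 52.4
gripper_force: 15.0
[499.14515392 265.83791617 100.35276342]
[173.66529729 263.23176118]
[174.84963422 267.5368008 ]
```

View pics/s11.png

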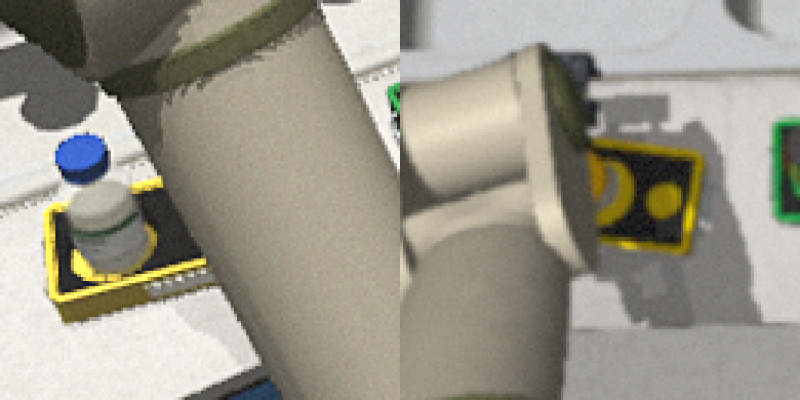

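The jar hangs over the middle pocket (top view: lid edge at (595,170), pocket edge at (632,190)); the weight pocket is at (664,201), top px (185.8,245.3).

```bash
python3 - <<'E'
from h import *
P=at("top",(185.8,245.3),19.5)[:2];d=np.array([.165,.986]);print(P,P+62*d)
E
python3 -m inch '[[[0.0015,0,0.008,0,0,0,0.5],[0,0,0.009,0,0,0,0.5],[0,0,0.007,0,0,0,0.5],[0,0,0.004,0,0,0,0.5],[0,0,0,0,0,0,0.5]]]' | grep -E 'pos|force' && python3 -m inch '[[[0,0,0.003,0,0,0,0.5],[0,0,0.001,0,0,0,0.5],[0,0,0,0,0,0,0.5]]]' | grep -E 'pos|force'
```

```text
[487.95509667 204.17105964] [498.18509667 265.30305964]
tool_pos: [498.5, 267.3, 70.6]
ft_force: [0.1, -0.0, -0.3]
gripper_force: 15.0
tool_pos: [498.8, 267.4, 67.3]
ft_force: [-0.2, -0.6, -0.6]
gripper_force: 15.0
```

```bash
python3 -m inch '[[[0,0,0.001,0,0,0,0.5],[0,0,0,0,0,0,0.5]]]' | grep -E 'pos|force'; python3 -m inch '[[[0,0,0.0008,0,0,0,0.5],[0,0,0,0,0,0,0.5]]]' | grep -E 'pos|force';python3 -m inch '[[[0,0,0.0005,0,0,0,0.5],[0,0,0,0,0,0,0.5]]]' | grep -E 'pos|force'
```

```text
tool_pos: [498.8, 267.4, 66.4]
ft_force: [-0.7, 0.0, -0.4]
gripper_force: 15.0
tool_pos: [498.7, 267.4, 65.5]
ft_force: [-0.1, 0.3, -0.9]
gripper_force: 15.0
tool_pos: [498.7, 267.4, 65.0]
ft_force: [0.6, 0.2, -0.6]
gripper_force: 15.0
```

```bash
python3 -m inch '[[[0,0,0.0005,0,0,0,0.5],[0,0,0,0,0,0,0.5]]]' | grep -E 'pos|force'; python3 -m inch '[[[0,0,0.0004,0,0,0,0.5],[0,0,0,0,0,0,0.5]]]' | grep -E 'pos|force'
```

```text
tool_pos: [498.8, 267.5, 64.8]
ft_force: [0.2, -0.2, 2.0]
gripper_force: 15.0
tool_pos: [498.9, 267.5, 64.7]
ft_force: [-1.3, -0.3, 5.9]
gripper_force: 15.0
```

Seated. Release and go to the brass weight.

```bash
python3 -m inch '[[[0,0,0,0,0,0,0.7],[0,0,0,0,0,0,0.85],[0,0,0,0,0,0,0.85],[0,0,-0.01,0,0,0,0.85],[0,0,-0.03,0,0,0,0.85]]]' && python3 -m inch '[[[0,0,-0.045,0,0,0,0.85],[0,0,-0.045,0,0,0,0.85],[-0.015,0.001,-0.02,0,0,0,0.7],[-0.03,0.003,0,0,0,0,0.5],[-0.045,0.004,0,0,0,0,0.5]]]' && python3 -m inch '[[[-0.045,0.004,0,0,0,0,0.5],[-0.045,0.004,0,0,0,0,0.5],[-0.045,0.004,0,0,0,0,0.5],[-0.045,0.004,0,0,0,0,0.5],[-0.045,0.004,0,0,0,0,0.5]]]' && python3 -m inch '[[[-0.045,0.005,0,0,0,0,0.5],[-0.045,0.005,0,0,0,0,0.5],[-0.04,0.005,0,0,0,0,0.5],[-0.03,0.003,0,0,0,0,0.5],[-0.015,0.0015,0.01,0,0,0,0.5]]]' && python3 -m inch '[[[0,0,0.03,0,0,0,0.5],[0,0,0.04,0,0,0,0.5],[0,0,0.04,0,0,0,0.5],[0,0,0.02,0,0,0,0.5],[0,0,0.005,0,0,0,0.5]]]'  && python3 -m inch '[[[0,0,0,0,0,0,0.5],[0,0,0,0,0,0,0.5]]]'
python3 - <<'E'
from h import *
a=cams.snapshot("scene");b=cams.snapshot("top")
np.save("scene12.npy",a);np.save("top12.npy",b)
c=np.hstack([cv2.resize(a[160:230,290:360],(400,400),interpolation=3),cv2.resize(b[190:290,110:210],(400,400),interpolation=3)])
cv2.imwrite("pics/s12.png",np.clip(c[:,:,::-1]*1.2,0,255).astype(np.uint8))
s=read_state()["tool_pos"];print(s,[np.round((proj("scene",(s[0],s[1],z))-[290,160])*5.714) for z in(s[2],30)])
E
```

```text
t: 32.7
tool_pos: [497.7, 267.0, 103.0]
tcp_rot: [[0.0, 1.0, -0.005], [1.0, -0.0, -0.001], [-0.001, -0.005, -1.0]]
ft_force: [-0.6, 1.1, 1.0]
width: 74.4
gripper_force: 0.0
t: 33.2
tool_pos: [506.7, 177.6, 215.6]
tcp_rot: [[-0.003, 1.0, 0.003], [1.0, 0.003, 0.001], [0.001, 0.003, -1.0]]
ft_force: [-0.6, -0.6, 0.1]
width: 53.0
gripper_force: 0.0
t: 33.7
tool_pos: [526.6, -49.4, 215.0]
tcp_rot: [[0.0, 1.0, 0.001], [1.0, -0.0, -0.0], [-0.0, 0.001, -1.0]]
ft_force: [0.5, -0.3, 0.9]
width: 44.2
gripper_force: 0.0
t: 34.2
tool_pos: [546.6, -225.2, 205.2]
tcp_rot: [[0.002, 1.0, 0.002], [1.0, -0.002, -0.002], [-0.002, 0.002, -1.0]]
ft_force: [0.3, -1.1, 0.4]
width: 44.1
gripper_force: 0.0
t: 34.7
tool_pos: [545.2, -221.1, 66.7]
tcp_rot: [[-0.001, 1.0, -0.004], [1.0, 0.001, 0.003], [0.003, -0.004, -1.0]]
ft_force: [0.3, -0.4, -0.9]
width: 44.2
gripper_force: 0.0
t: 34.9
tool_pos: [546.9, -222.6, 70.5]
tcp_rot: [[-0.0, 1.0, 0.002], [1.0, 0.0, -0.001], [-0.001, 0.002, -1.0]]
ft_force: [0.5, 0.4, -0.4]
width: 44.0
gripper_force: 0.0
[ 546.81220856 -222.78682935   70.56930249] [array([207., 146.]), array([201., 204.])]
```

View pics/s12.png

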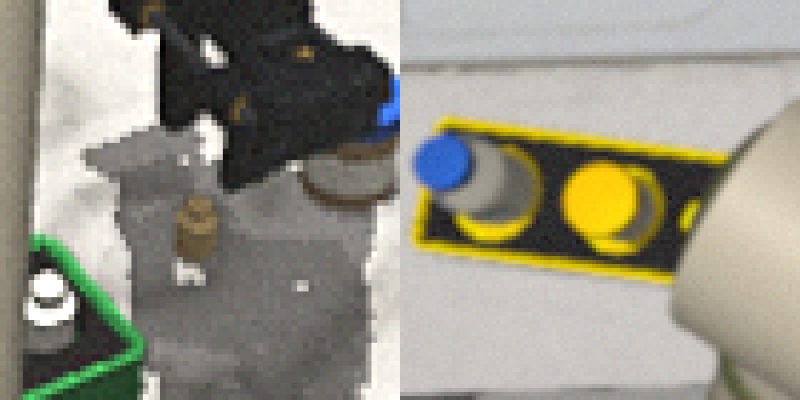

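The brass weight at (197,225) is centred below the fingers, and the yellow jar stands in its pocket at (598,203). Descend and grip.

```bash
python3 -m inch '[[[0,0,0.015,0,0,0,0.5],[0,0,0.018,0,0,0,0.5],[0,0,0.01,0,0,0,0.5],[0,0,0.005,0,0,0,0.5],[0,0,0.002,0,0,0,0.5]]]' | grep -E pos && python3 -m inch '[[[0,0,0,0,0,0,0.4],[0,0,0,0,0,0,0.15],[0,0,0,0,0,0,0.15],[0,0,0,0,0,0,0.15],[0,0,0,0,0,0,0.15]]]' 15 && python3 -m inch '[[[0,0,0,0,0,0,0.15],[0,0,0,0,0,0,0.15]]]'
```

```text
tool_pos: [546.4, -222.7, 19.3]
t: 36.0
tool_pos: [546.6, -222.8, 19.6]
tcp_rot: [[-0.0, 1.0, 0.001], [1.0, 0.0, -0.001], [-0.001, 0.001, -1.0]]
ft_force: [0.1, 1.1, 4.5]
width: 21.1
gripper_force: 15.0
t: 36.2
tool_pos: [546.6, -222.7, 19.6]
tcp_rot: [[-0.0, 1.0, 0.001], [1.0, 0.0, -0.001], [-0.001, 0.001, -1.0]]
ft_force: [1.3, 0.7, 5.4]
width: 20.8
gripper_force: 15.0
```

```bash
python3 -m inch '[[[0,0,-0.01,0,0,0,0.15],[0,0,-0.03,0,0,0,0.15],[0,0,-0.04,0,0,0,0.15],[0,0,-0.045,0,0,0,0.15],[0,0,-0.04,0,0,0,0.15]]]' && python3 -m inch '[[[0,0,-0.025,0,0,0,0.15],[0.01,-0.001,-0.005,0,0,0,0.15],[0.025,-0.003,0,0,0,0,0.15],[0.035,-0.005,0,0,0,0,0.15],[0.04,-0.005,0,0,0,0,0.15]]]' && python3 -m inch '[[[0.04,-0.006,0,0,0,0,0.15],[0.04,-0.006,0,0,0,0,0.15],[0.04,-0.006,0,0,0,0,0.15],[0.04,-0.006,0,0,0,0,0.15],[0.04,-0.006,0,0,0,0,0.15]]]' && python3 -m inch '[[[0.04,-0.006,0,0,0,0,0.15],[0.035,-0.004,0,0,0,0,0.15],[0.025,-0.003,0,0,0,0,0.15],[0.014,-0.001,0,0,0,0,0.15],[0.005,0,0,0,0,0,0.15]]]' && python3 -m inch '[[[0,0,0.02,0,0,0,0.15],[0,0,0.03,0,0,0,0.15],[0,0,0.035,0,0,0,0.15],[0,0,0.03,0,0,0,0.15],[0,0,0.02,0,0,0,0.15]]]'  && python3 -m inch '[[[0,0,0.012,0,0,0,0.15],[0,0,0.004,0,0,0,0.15],[0,0,0,0,0,0,0.15],[0,0,0,0,0,0,0.15]]]'
python3 - <<'E'
from h import *
a=cams.snapshot("scene");b=cams.snapshot("top")
np.save("scene13.npy",a);np.save("top13.npy",b)
c=np.hstack([cv2.resize(a[215:315,140:240],(400,400),interpolation=3),cv2.resize(b[190:290,110:210],(400,400),interpolation=3)])
cv2.imwrite("pics/s13.png",np.clip(c[:,:,::-1]*1.2,0,255).astype(np.uint8))
s=read_state()["tool_pos"];print(s,[np.round((proj("scene",(s[0],s[1],z))-[140,215])*4) for z in(s[2]-19.6,19.5)])
E
```

```text
t: 36.7
tool_pos: [545.8, -222.4, 186.4]
tcp_rot: [[0.0, 1.0, -0.0], [1.0, -0.0, 0.0], [0.0, -0.0, -1.0]]
ft_force: [0.6, -0.6, -1.0]
width: 20.9
gripper_force: 15.0
t: 37.2
tool_pos: [531.0, -111.1, 212.4]
tcp_rot: [[0.001, 1.0, -0.003], [1.0, -0.001, 0.001], [0.001, -0.003, -1.0]]
ft_force: [0.8, -0.4, -1.3]
width: 21.3
gripper_force: 15.0
t: 37.7
tool_pos: [500.5, 89.4, 212.7]
tcp_rot: [[-0.0, 1.0, -0.003], [1.0, 0.0, 0.0], [0.0, -0.003, -1.0]]
ft_force: [0.1, 0.7, -1.3]
width: 20.8
gripper_force: 15.0
t: 38.2
tool_pos: [487.4, 207.4, 213.2]
tcp_rot: [[-0.002, 1.0, -0.002], [1.0, 0.002, -0.0], [-0.0, -0.002, -1.0]]
ft_force: [-0.5, 0.6, -0.3]
width: 21.0
gripper_force: 15.0
t: 38.7
tool_pos: [487.4, 205.1, 76.8]
tcp_rot: [[0.001, 1.0, -0.003], [1.0, -0.001, -0.001], [-0.001, -0.003, -1.0]]
ft_force: [-0.4, 0.0, -1.3]
width: 20.7
gripper_force: 15.0
t: 39.1
tool_pos: [488.8, 206.3, 64.0]
tcp_rot: [[0.0, 1.0, 0.002], [1.0, -0.0, 0.0], [0.0, 0.002, -1.0]]
ft_force: [0.1, -0.3, -0.5]
width: 21.0
gripper_force: 15.0
[488.69884255 206.45796685  64.02051487] [array([230., 173.]), array([235., 197.])]
```

View pics/s13.png

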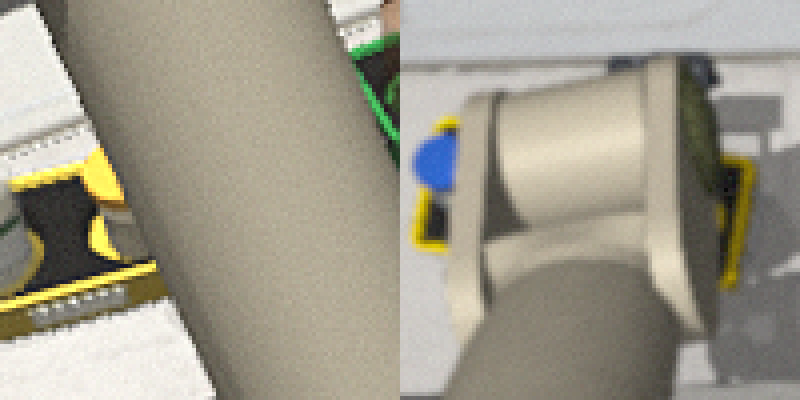

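Both views are blocked, so I'll lower by force feel.

```bash
python3 -m inch '[[[0,0,0.006,0,0,0,0.15],[0,0,0.006,0,0,0,0.15],[0,0,0.003,0,0,0,0.15],[0,0,0,0,0,0,0.15]]]' | grep -E 'pos|force'; python3 -m inch '[[[0,0,0.003,0,0,0,0.15],[0,0,0.003,0,0,0,0.15],[0,0,0.002,0,0,0,0.15],[0,0,0,0,0,0,0.15]]]' | grep -E 'pos|force'
```

```text
tool_pos: [488.0, 206.3, 47.5]
ft_force: [-0.6, 0.2, -1.5]
gripper_force: 15.0
tool_pos: [488.1, 206.4, 39.9]
ft_force: [0.1, 0.4, -1.8]
gripper_force: 15.0
```

```bash
python3 -m inch '[[[0,0,0.003,0,0,0,0.15],[0,0,0.002,0,0,0,0.15],[0,0,0,0,0,0,0.15],[0,0,0,0,0,0,0.15]]]' | grep -E 'pos|force'; python3 -m inch '[[[0,0,0.001,0,0,0,0.15],[0,0,0,0,0,0,0.15]]]' | grep -E 'pos|force'; python3 -m inch '[[[0,0,0.0007,0,0,0,0.15],[0,0,0,0,0,0,0.15]]]' | grep -E 'pos|force'
```

```text
tool_pos: [488.3, 206.4, 35.1]
ft_force: [-0.5, 0.5, -0.3]
gripper_force: 15.0
tool_pos: [488.2, 206.4, 34.1]
ft_force: [-0.2, -0.4, -0.5]
gripper_force: 15.0
tool_pos: [488.2, 206.4, 33.4]
ft_force: [1.0, -0.3, -0.9]
gripper_force: 15.0
```

```bash
python3 -m inch '[[[0,0,0.0008,0,0,0,0.15],[0,0,0,0,0,0,0.15]]]' | grep -E 'pos|force'; python3 -m inch '[[[0,0,0.0006,0,0,0,0.15],[0,0,0,0,0,0,0.15]]]' | grep -E 'pos|force'; python3 -m inch '[[[0,0,0.0004,0,0,0,0.15],[0,0,0,0,0,0,0.15]]]' | grep -E 'pos|force'
```

```text
tool_pos: [488.2, 206.4, 32.6]
ft_force: [0.6, -0.5, -0.9]
gripper_force: 15.0
tool_pos: [488.2, 206.4, 32.0]
ft_force: [0.6, -0.6, -0.9]
gripper_force: 15.0
tool_pos: [488.3, 206.4, 31.7]
ft_force: [-0.6, 0.5, -0.4]
gripper_force: 15.0
```

```bash
python3 -m inch '[[[0,0,0.0004,0,0,0,0.15],[0,0,0,0,0,0,0.15]]]' | grep -E 'pos|force'
```

```text
tool_pos: [488.4, 206.4, 31.6]
ft_force: [-1.3, 0.6, 4.9]
gripper_force: 15.0
```

Seated. Release with a small opening, rise, withdraw and look.

```bash
python3 -m inch '[[[0,0,0,0,0,0,0.37],[0,0,0,0,0,0,0.37],[0,0,0,0,0,0,0.37],[0,0,-0.005,0,0,0,0.37],[0,0,-0.02,0,0,0,0.37]]]' && python3 -m inch '[[[0,0,-0.035,0,0,0,0.37],[0,0,-0.045,0,0,0,0.37],[0,0,-0.045,0,0,0,0.37],[-0.02,-0.01,-0.03,0,0,0,0.37],[-0.04,-0.01,0,0,0,0,0.37]]]' && python3 -m inch '[[[-0.045,-0.01,0,0,0,0,0.37],[-0.045,-0.01,0,0,0,0,0.37],[-0.045,-0.01,0,0,0,0,0.37],[-0.045,-0.01,0,0,0,0,0.37],[-0.045,-0.01,0,0,0,0,0.37]]]' && python3 -m inch '[[[-0.045,-0.005,0,0,0,0,0.37],[-0.045,0,0,0,0,0,0.37],[-0.045,0,0,0,0,0,0.37],[-0.03,0,0,0,0,0,0.37],[-0.015,0,0,0,0,0,0.37]]]' && python3 -m inch '[[[0,0,0,0,0,0,0.37],[0,0,0,0,0,0,0.37]]]' | grep -E 'pos|force'
python3 - <<'E'
from h import *
a=cams.snapshot("scene");b=cams.snapshot("top")
c=np.hstack([cv2.resize(a[180:330,100:250],(400,400),interpolation=3),cv2.resize(b[170:320,100:250],(400,400),interpolation=3)])
c=np.vstack([c,np.hstack([cv2.resize(a[130:205,300:450],(400,200),interpolation=3),cv2.resize(b[190:265,210:360],(400,200),interpolation=3)])])
cv2.imwrite("pics/s14.png",np.clip(c[:,:,::-1]*1.2,0,255).astype(np.uint8))
E
```

```text
t: 42.1
tool_pos: [487.4, 206.1, 55.4]
tcp_rot: [[0.0, 1.0, -0.004], [1.0, -0.0, -0.001], [-0.001, -0.004, -1.0]]
ft_force: [-0.3, -0.4, 1.1]
width: 32.6
gripper_force: 0.0
t: 42.6
tool_pos: [469.4, 147.2, 215.4]
tcp_rot: [[-0.003, 1.0, 0.009], [1.0, 0.003, 0.001], [0.001, 0.009, -1.0]]
ft_force: [0.9, -0.4, -0.3]
width: 32.3
gripper_force: 0.0
t: 43.1
tool_pos: [417.5, -80.2, 211.7]
tcp_rot: [[-0.0, 1.0, 0.001], [1.0, 0.0, -0.0], [-0.0, 0.001, -1.0]]
ft_force: [1.1, -0.2, -0.1]
width: 32.6
gripper_force: 0.0
t: 43.6
tool_pos: [412.9, -260.8, 211.3]
tcp_rot: [[0.002, 1.0, 0.0], [1.0, -0.002, -0.0], [-0.0, 0.0, -1.0]]
ft_force: [0.5, 0.2, -0.6]
width: 32.5
gripper_force: 0.0
tool_pos: [413.2, -257.4, 211.3]
ft_force: [0.1, 0.1, 0.3]
gripper_force: 0.0
```

View pics/s14.png

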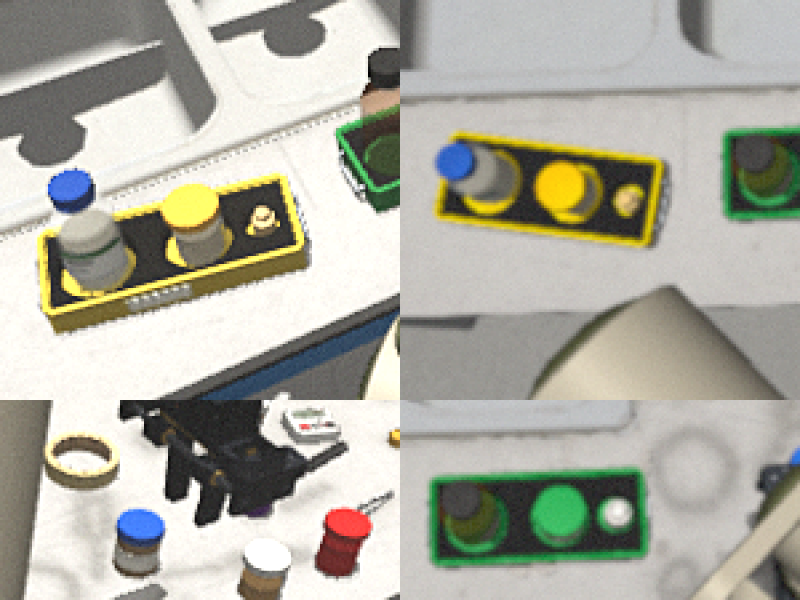

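Both kits are complete and upright: yellow jar (190,225) and brass weight (263,220) in the yellow tray, and cap, lid and weight in the green tray. The blue and white jars have not moved.

```bash
python3 -c "
from station import arm;print(arm.hand_in())"
```

```text
the job is handed in; nothing more can be done
None
```

Both check kits are made up and the job is handed in at about 44 s; the final pictures show all five items upright in their pockets and the blue-capped bottle and the white- and blue-lidded jars still in place.

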